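# Dry-fit stepped dowels in a rail on the doweling jig

## Task

Lay the drilled wooden rail in the doweling jig with its widest bore at the end-stop end, push it up against both the far fence and the left end stop, and then turn the gauge's knob until its pointer reads zero. Then dry-fit the dowels that are there (two or three), each in the bore of its own size and the thickest first: lean each dowel about ten degrees so that one edge of its foot enters the bore first, then straighten it upright and slide it fully home before starting the next. At the end the rail must still sit against both stops and the gauge still read zero; leave the other things on the bench alone.

Things in the scene. Friction and masses are not known exactly. Their poses are not given: they have to be found in the camera images.
- jig: doweling jig screwed to the bench: aluminium bed 8 mm thick, spanning jig x -65..+40, jig y -280..+120 mm. Origin at bench height under where the seated rail's centre belongs. Jig x points away from the robot, y to its left (yaw within 9 degrees of the world's). At its right end stands the dial gauge, a dark block 80 x 80 mm centred at jig x -12, y -232; its white face is 33 mm above the bench
- jig_corner (a point): inner corner of the jig's two dark wooden stops, on the bed's top (8 mm above the bench); axes as the jig's. The far fence runs from here to the right (inner face at jig x = +22, jig y -100 to +115 mm), the left end stop towards the robot (inner face at jig y = +100, jig x -40 to +22 mm); both rise 16 mm above the bed
- gauge_grip (a point): centre of the upright black grip bar (34 long x 10 wide x 22 mm high, 39 to 61 mm above the bench) of the gauge's knob, on its turning axis. The bar and a black pointer lie along the knob's own x axis, the pointer at its +x end
- gauge_knob (a joint): angle of the gauge's knob in rad: 0 when the pointer reads zero, that is, points along jig +x, straight away from the robot, at the one broad long mark. Positive is counter-clockwise from above (pointer to the left). Starts at 0.7 to 2.3, range -0.5 to 3.0; turns lightly (0.03 N m) and stays where it is left
- rail_center (a point): centre of the loose pale wooden rail, 44 (own x) x 200 (own y) x 32 mm (z), about 0.3 kg; starts lying on the bench between robot and jig, bores up, its y within 12 degrees of world y. Three blind round bores, 24 mm deep, on the centre line of its top: the widest at own y = +60 mm, the middle one at 0, the narrowest at -60 mm
- rail_corner (a point): the far left bottom corner of the rail (own x = +22, y = +100 mm, underside): belongs at jig_corner
- varnish_jar: bystander: a closed jar 85 mm high; origin under its centre
- hammer: bystander: a hammer lying flat
- screwdriver: bystander: a screwdriver lying flat
- thick_mid (a point): centre of the thick wooden dowel, a round pin 20 mm in diameter and 105 mm long, about 45 g, foot chamfered 1 mm; own z runs up along it. May be absent. Starts upright in a loose square socket (3 mm wider) of a fixed dark wooden stand (50 x 50 x 30 mm), foot 6 mm above the bench
- thick_foot (a point): centre of the foot (lower end face) of the thick dowel; z along the dowel
- bore_thick (a point): centre of the mouth of the bore for the thick dowel (20 mm), in the rail's top face; the bore is 1.2 mm wider than the dowel and 24 mm deep; rail axes
- middle_mid (a point): centre of the middle wooden dowel, a round pin 17 mm in diameter and 95 mm long, about 35 g, foot chamfered 1 mm; own z runs up along it. May be absent. Starts upright in a loose square socket (3 mm wider) of a fixed dark wooden stand (50 x 50 x 30 mm), foot 6 mm above the bench
- middle_foot (a point): centre of the foot (lower end face) of the middle dowel; z along the dowel
- bore_middle (a point): centre of the mouth of the bore for the middle dowel (17 mm), in the rail's top face; the bore is 1.2 mm wider than the dowel and 24 mm deep; rail axes
- thin_mid (a point): centre of the thin wooden dowel, a round pin 14 mm in diameter and 85 mm long, about 25 g, foot chamfered 1 mm; own z runs up along it. May be absent. Starts upright in a loose square socket (3 mm wider) of a fixed dark wooden stand (50 x 50 x 30 mm), foot 6 mm above the bench
- thin_foot (a point): centre of the foot (lower end face) of the thin dowel; z along the dowel
- bore_thin (a point): centre of the mouth of the bore for the thin dowel (14 mm), in the rail's top face; the bore is 1.2 mm wider than the dowel and 24 mm deep; rail axes

How it is judged:
By the outcome, as a careful person would: the job done as asked, in the order asked, and still so for the second after the job is handed in, with the robot touching nothing.
Of dowel_thick, dowel_middle, dowel_thin only 2 to 3 are there at a start; the rules pass over those that are not, and their reading is None.
At some moment in a run one of rail may be knocked a few centimetres aside while the robot is not near it.
It also fails if it takes over 210 s, if anything falls off the work surface, if the arm or the gripper's body presses on something with over 40 N, if the wrist force passes 120 N, or if a joint passes its speed limit or range.

## Robot

A 7-joint arm with a two-finger parallel gripper is mounted at the origin on the work surface. World frame = base frame: x ahead of the robot, y to its left, z up, the work surface at z = 0. Lengths are in m, angles in rad, forces in N, time in s.
With the tool pointing down it reaches from about 0.425 to 0.925 m from the base axis. Payload 6.8 kg.
Tool frame: the origin (TCP) lies midway between the tips of the shut fingers; the grasp point (between the pads) lies 19 mm behind it (r.grip_point_offset is the distance from the TCP to the grasp point, in m); z points along the fingers, y is the direction in which the jaws open and shut (so a half turn about z gives the same grasp; the last joint's range is limited). The gripper opens to 85 mm and grips with 20 to 120 N. Pads are 22 mm wide; open, the fingers measure 114 mm over their backs; the gripper's body (76 mm by 85 mm) begins 54 mm behind the grasp point. The pads swing forward as they close: fully open they stand 13 mm farther back than shut.
Start: joints at [-1.247, 0.477, 0.022, 1.555, -0.011, 1.109, -0.083], TCP at [0.282, 0.613, 0.231] pointing down, gripper open.
Joint ranges: [-2.96, 2.96], [-0.34, 2.1], [-1.41, 1.46], [0.24, 2.44], [-1.37, 4.51], [0.17, 1.92], [-2.96, 2.96]. Speed limits (rad/s): [2.39, 2.39, 3.14, 3.14, 3.14, 3.14, 3.14].

## Interface

Orientations are given as a rotation vector (axis times angle).
In Python, from bench import r, grab_frame, camera_params gives the robot as it stands.
- The arm moves only by the tool carry_out, never from a script. Its argument "motion" is text: rows parted by semicolons, each of 5 numbers parted by spaces: the closure, from 0 (fully open) to 1 (shut), then the shift along the tool's x, y, z in mm, then the turn about the tool's z in rad. In form: fingers dx dy dz twist; .... A call has exactly 8 rows; each row shifts and turns the commanded pose from where the row before left it, along the tool's axes as they then stand; what a row does not reach is not made up. A row lasts 1/8 s, in which the tool goes at most 62.5 mm and 10.7 degrees, less where a joint would pass 70% of its speed; a pose out of reach is approached as far as the arm can. A call with a gripper value outside its range is refused whole. The fingers move at their own pace and stop on an object; "newtons" is the grip in N (left out, the last holds). Time passes only in rows, so rows that do not move let the fingers close, or fill a call up. It gives the time, the measured TCP pose, the force and the opening at its end, in the units of the state.
- r.get_obs(): the state, without advancing time (a new reading comes with each control period).
- grab_frame(name): name is "scene" or "side" or "wrist"; returns the picture (420x560x3 uint8, red, green, blue); there is no depth.
- camera_params(name): a dict with "fx", "fy", "cx", "cy" (pixels), "k1" (the pictures are not rectified: a ray, as slopes to the right and down, at radius r is drawn at 1 + k1 r^2 times it, then the intrinsics apply), "eye" and "attitude" of the camera in the world. Camera axes: x right, y down, z forward; pixel columns grow to the right and rows downward; lengths in m; the calibration is good to about 2 mm. A picture is of the moment at which its call begins: read the wrist's pose just before it. camera_params takes no time and is no camera call; for the wrist camera it gives the pose at the moment of the call.
- r.hand_in(): hands the job in, once; it reports no verdict.
The state is a dict: "clock": time; "joints": joint angles; "qvel": joint speeds; "tau": joint torques, N m; "tcp_pos": TCP position; "orientation": TCP orientation; "contact_force": force on the tool from outside, world axes, zero at the start; "moment": the same for the moment, N m; "grip_width": finger opening in m.
Only numpy, scipy, OpenCV 4.12 (cv2) and the standard library are available. Lean on these libraries where they do the work, as an engineer would, in place of code of your own. Each camera call takes 0.05 s, during which the arm holds its last target.

## Working session

There is one attempt and no reset: what is moved stays moved. The work goes in short steps, Python scripts to look and compute and a tool call to move; the robot and the scene stay as the last step left them, time stands still between calls to the robot, and variables do not carry over. Pictures are saved under pics/ and viewed, and the job is handed in when it is done.

Besides the shell and the picture viewer there is one more tool, called after ">>>" as a command line: name --argument value ..., lists and objects as JSON in quotes. carry_out: Moves the arm, as the interface text tells. Its arguments: {"type":"object","properties":{"motion":{"type":"string"},"newtons":{"type":"number"}},"required":["motion"]}

```bash
ls; mkdir -p pics; python3 - <<'E'
from bench import r, grab_frame, camera_params
import cv2
for n in ["scene","side","wrist"]:
    p=camera_params(n); print(n,p)
    cv2.imwrite(f"pics/{n}0.png",grab_frame(n)[:,:,::-1])
print(r.get_obs()); print(r.grip_point_offset)
E
```

```text
pics
scene {'fx': 465.4125406527418, 'fy': 465.4125406527418, 'cx': 283.00757729291485, 'cy': 208.6773222060522, 'k1': -0.15202496232254295, 'eye': array([ 1.1130638 , -0.16785206,  1.02809184]), 'attitude': array([-2.17726637, -1.55849446,  0.43711558])}
side {'fx': 458.88156034316336, 'fy': 458.88156034316336, 'cx': 274.97780759273223, 'cy': 209.27034311469373, 'k1': -0.012272699732437869, 'eye': array([ 0.53567234, -0.71010311,  0.86785668]), 'attitude': array([-2.3933087 ,  0.08903755, -0.02459294])}
wrist {'fx': 375.79672029514404, 'fy': 375.79672029514404, 'cx': 288.10767258415996, 'cy': 207.23565291836846, 'k1': 0.016830226171244998, 'eye': array([0.20845243, 0.64590036, 0.37312226]), 'attitude': array([2.41021944, 1.54352003, 0.2464172 ])}
{'clock': 0.15, 'joints': array([-1.24706777,  0.47764293,  0.02237434,  1.55619139, -0.01151583,
        1.10929427, -0.08310027]), 'qvel': array([-0.00248375, -0.00506689, -0.00019661, -0.00228111, -0.00169943,
        0.00138065,  0.00092065]), 'tau': array([ 2.34587533e-03, -5.96927190e+01,  1.61001507e+00, -2.81488216e+01,
        1.26500818e-02,  6.57137891e-03, -1.24399102e-05]), 'tcp_pos': array([0.28233987, 0.61262738, 0.23054158]), 'orientation': array([-6.73033562e-01, -3.06844165e+00,  2.18703166e-03]), 'contact_force': array([0.04097529, 0.03170821, 0.46270528]), 'moment': array([-0.00791073, -0.00585513,  0.01712378]), 'grip_width': 0.08570028238819247}
0.0187
```

View pics/scene0.png

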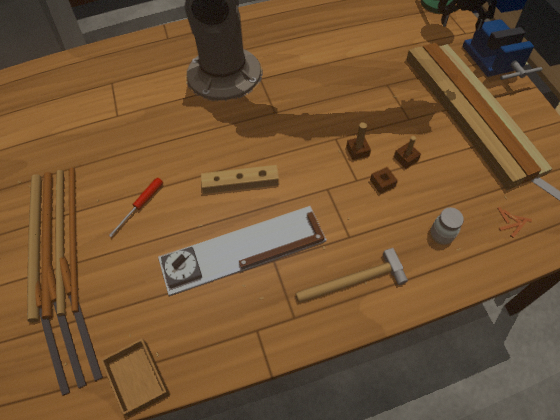

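View pics/side0.png

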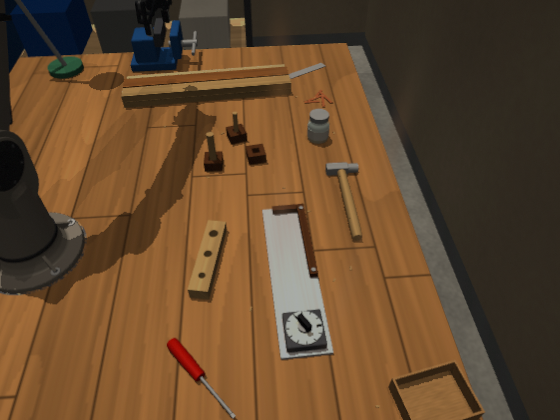

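View pics/wrist0.png

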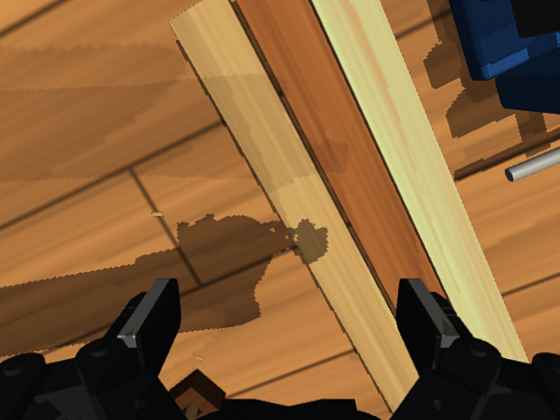

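The scene picture shows the rail near (240,178), the jig with its gauge at (180,265), and three stands near (358,148), (407,155) and (384,180). The stand at (384,180) is empty. I'll enlarge the pictures and set up the measuring helpers.

```bash
cat > h.py <<'E'
import numpy as np, cv2
from scipy.spatial.transform import Rotation as R
from bench import r, grab_frame, camera_params
def rays(p,uv):
    K=np.array([[p['fx'],0,p['cx']],[0,p['fy'],p['cy']],[0,0,1.]])
    n=cv2.undistortPoints(np.array(uv,float).reshape(-1,1,2),K,np.array([p['k1'],0,0,0.]))[:,0]
    d=np.c_[n,np.ones(len(n))]
    return R.from_rotvec(p['attitude']).apply(d)
def plane(p,uv,z):
    d=rays(p,uv); e=np.array(p['eye']); return e+d*((z-e[2])/d[:,2])[:,None]
def proj(p,X):
    c=R.from_rotvec(p['attitude']).inv().apply(np.atleast_2d(X)-p['eye'])
    s=c[:,:2]/c[:,2:]; s=s*(1+p['k1']*(s**2).sum(1))[:,None]
    return s*[p['fx'],p['fy']]+[p['cx'],p['cy']]
def tri(p1,u1,p2,u2):
    d1=rays(p1,[u1])[0];d2=rays(p2,[u2])[0];A=np.c_[d1,-d2]
    t=np.linalg.lstsq(A,np.array(p2['eye'])-p1['eye'],rcond=None)[0]
    a=p1['eye']+d1*t[0];b=p2['eye']+d2*t[1];return (a+b)/2,np.linalg.norm(a-b)
def shot(n,f=None):
    p=camera_params(n); im=grab_frame(n)[:,:,::-1].copy()
    if f: cv2.imwrite(f"pics/{f}.png",im)
    return p,im
def state():
    o=r.get_obs(); M=R.from_rotvec(o['orientation']).as_matrix()
    return o,M
def todo(xyz,yaw_y=None):
    """tool-frame mm to go to world xyz of TCP (np.nan keeps) and twist so that tool y lies along world yaw (mod pi)"""
    o,M=state(); g=np.array(xyz,float); g=np.where(np.isnan(g),o['tcp_pos'],g)
    d=M.T@(g-o['tcp_pos'])*1000
    print('t',round(float(o['clock']),2),'tcp',o['tcp_pos'].round(4),'w',round(float(o['grip_width']),4),'F',o['contact_force'].round(1),'j7',o['joints'][6].round(2))
    print('tool x in world',M[:,0].round(3),'y',M[:,1].round(3))
    print('shift mm',d.round(1),'dist',np.linalg.norm(d).round(1))
    if yaw_y is not None:
        cur=np.arctan2(M[1,1],M[0,1]); t=-(yaw_y-cur); t=(t+np.pi/2)%np.pi-np.pi/2
        print('twist',round(t,3),'(alt',round(t-np.sign(t)*np.pi,3),')')
        # if shift is done after the twist:
        Mt=M@R.from_rotvec([0,0,t]).as_matrix(); print('shift after twist',(Mt.T@(g-o['tcp_pos'])*1000).round(1))
E
python3 - <<'E'
import cv2
a=cv2.imread('pics/scene0.png');b=cv2.imread('pics/side0.png')
def crop(im,x,y,w,h,k,n): cv2.imwrite(f'pics/{n}.png',cv2.resize(im[y:y+h,x:x+w],None,fx=k,fy=k,interpolation=cv2.INTER_CUBIC))
crop(a,150,110,290,190,2.7,'sc1');crop(b,180,100,150,260,2.3,'si1')
E
```

```text
(no output)
```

View pics/sc1.png

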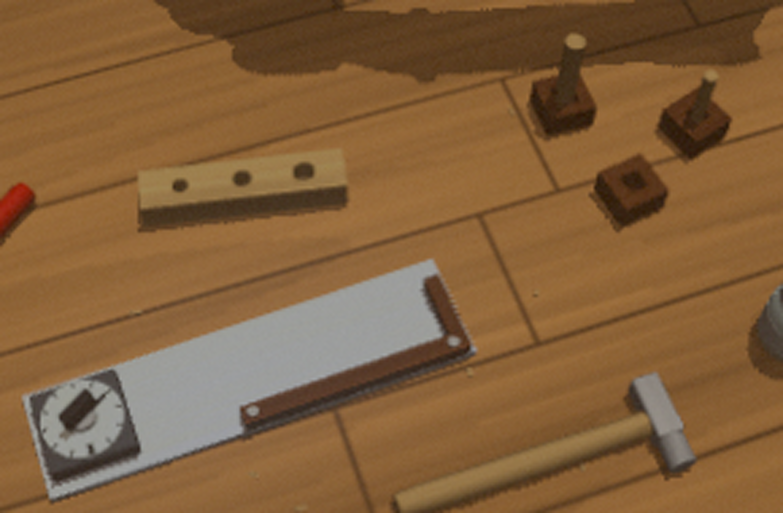

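View pics/si1.png

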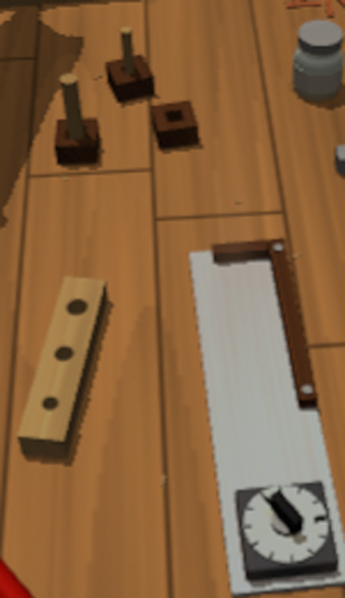

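```bash
python3 - <<'E'
from h import *
a=camera_params('scene');b=camera_params('side')
S=lambda u,v:((u+.5)/2.7-.5+150,(v+.5)/2.7-.5+110)
D=lambda u,v:((u+.5)/2.3-.5+180,(v+.5)/2.3-.5+100)
print('bores')
for s,d in [((304,171),(77,307)),((242,178),(64,353)),((180,185),(50,403))]:
    print(plane(a,[S(*s)],.032).round(4),plane(b,[D(*d)],.032).round(4),tri(a,S(*s),b,D(*d)))
print('dowels')
for s,d in [((575,41),(69,78)),((711,75),(126,30))]:
    print(tri(a,S(*s),b,D(*d)))
for f in ((632,163),(175,105)),: print('empty socket',plane(a,[S(634,181)],.03),plane(b,[D(175,117)],.03))
print('bed corners scene', plane(a,[S(433,261),S(474,352),S(24,396),S(50,497)],.008).round(4))
print('bed corners side', plane(b,[D(190,253),D(211,592),D(192,253)],.008).round(4))
print('knob', tri(a,S(82,404),b,D(284,508)))
print('fence inner top', plane(a,[S(444,338),S(241,407),S(426,278)],.024).round(4))
E
```

```text
bores
[[ 0.4304 -0.0028  0.032 ]] [[ 0.4331 -0.0036  0.032 ]] (array([ 0.43247548, -0.00371418,  0.03338225]), np.float64(0.002218525999931499))
[[ 0.4186 -0.0619  0.032 ]] [[ 0.4214 -0.0623  0.032 ]] (array([ 0.42087944, -0.06267714,  0.03373666]), np.float64(0.0020281795618062345))
[[ 0.4068 -0.1208  0.032 ]] [[ 0.4097 -0.1213  0.032 ]] (array([ 0.40914994, -0.12156373,  0.03373246]), np.float64(0.00219551777783321))
dowels
(array([0.42651306, 0.27291631, 0.11413912]), np.float64(0.001704252054626292))
(array([0.49180655, 0.39144036, 0.0931385 ]), np.float64(0.002104956721479516))
empty socket [[0.54362548 0.29633462 0.03      ]] [[0.54694418 0.29331681 0.03      ]]
bed corners scene [[ 0.5529  0.0857  0.008 ]
 [ 0.6555  0.0874  0.008 ]
 [ 0.5665 -0.3121  0.008 ]
 [ 0.6688 -0.3095  0.008 ]]
bed corners side [[ 0.5538  0.0851  0.008 ]
 [ 0.5509 -0.3109  0.008 ]
 [ 0.556   0.085   0.008 ]]
knob (array([ 0.61631345, -0.26001486,  0.05436505]), np.float64(0.003628652761670554))
fence inner top [[ 0.6407  0.063   0.024 ]
 [ 0.6469 -0.1288  0.024 ]
 [ 0.5768  0.0692  0.024 ]]
```

```bash
python3 - <<'E'
from h import *
todo([.50,.25,.23],-.197+np.pi/2-np.pi/2)
todo([.45,-.06,.23],-.197)
E
```

```text
t 0.15 tcp [0.2823 0.6126 0.2305] w 0.0857 F [0.  0.  0.5] j7 -0.08
tool x in world [-0.908  0.419 -0.   ] y [ 0.419  0.908 -0.001]
shift mm [-349.5 -238.2    0.9] dist 422.9
twist 1.336 (alt -1.806 )
shift after twist [-313.   284.4    0.9]
t 0.15 tcp [0.2823 0.6126 0.2305] w 0.0857 F [0.  0.  0.5] j7 -0.08
tool x in world [-0.908  0.419 -0.   ] y [ 0.419  0.908 -0.001]
shift mm [-433.8 -540.7    1.3] dist 693.2
twist 1.336 (alt -1.806 )
shift after twist [-626.8  296.1    1.3]
```

>>> carry_out --motion "0 -44 -30 0 0;0 -44 -30 0 0;0 -44 -30 0 0;0 -44 -30 0 0;0 -44 -30 0 0;0 -44 -30 0 0;0 -44 -30 0 0;0 -44 -30 0 0"

```text
clock: 1.15
tcp_pos: [0.5023, 0.2461, 0.2312]
orientation: [-0.673, -3.069, -0.0]
contact_force: [1.6, 0.2, -0.0]
grip_width: 0.0852
```

>>> carry_out --motion "0 0 0 0 0.17;0 0 0 0 0.17;0 0 0 0 0.17;0 0 0 0 0.17;0 0 0 0 0.17;0 0 0 0 0.17;0 0 0 0 0.17;0 0 0 0 0.146"

```text
clock: 2.15
tcp_pos: [0.5015, 0.2477, 0.2311]
orientation: [-2.434, -1.986, 0.001]
contact_force: [-0.5, -0.5, -0.4]
grip_width: 0.0855
```

```bash
python3 - <<'E'
from h import *
todo([.435,-.06,.23],-.197)
E
```

```text
t 2.15 tcp [0.5015 0.2477 0.2311] w 0.0855 F [-0.5 -0.5 -0.4] j7 -0.64
tool x in world [ 0.201  0.98  -0.   ] y [ 0.98  -0.201 -0.   ]
shift mm [-314.8   -3.4    1.2] dist 314.8
twist -0.005 (alt 3.137 )
shift after twist [-314.8   -4.9    1.2]
```

>>> carry_out --motion "0 -40 -0.5 0 0;0 -40 -0.5 0 0;0 -40 -0.5 0 0;0 -40 -0.5 0 0;0 -40 -0.5 0 0;0 -40 -0.5 0 0;0 -40 -0.5 0 0;0 -35 -0.5 0 0"

```text
clock: 3.15
tcp_pos: [0.4355, -0.0618, 0.2313]
orientation: [-2.43, -1.991, -0.0]
contact_force: [1.1, -0.1, 0.6]
grip_width: 0.0856
```

```bash
python3 - <<'E'
from h import *
p,im=shot('wrist','w1')
todo([.4205,-.0622,.23],-.197)
p,im=shot('scene');cv2.imwrite('pics/sc2.png',cv2.resize(im[110:300,150:440],None,fx=2.7,fy=2.7))
E
```

```text
t 3.2 tcp [ 0.4342 -0.0662  0.2313] w 0.0854 F [-2.5 -4.3 -0.6] j7 -0.13
tool x in world [ 0.201  0.98  -0.001] y [ 0.98  -0.201 -0.   ]
shift mm [  1.1 -14.2   1.3] dist 14.4
twist -0.006 (alt 3.136 )
shift after twist [  1.2 -14.2   1.3]
```

View pics/w1.png

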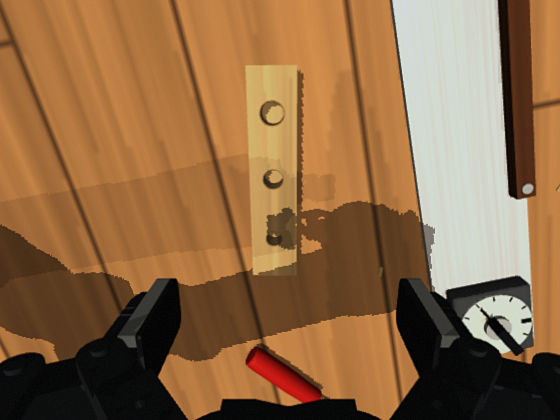

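```bash
python3 - <<'E'
from h import *
p,im=shot('wrist','w2')
X=plane(p,[(272,113),(273,179),(274,239)],.032);print(X.round(4))
# rail mask
hsv=cv2.cvtColor(im,cv2.COLOR_BGR2HSV); print(hsv[90,285],hsv[100,330],hsv[215,260])
g=cv2.cvtColor(im,cv2.COLOR_BGR2GRAY)
todo([.4205,-.0622,.23],-.197)
cv2.imwrite('pics/w2c.png',cv2.resize(im[50:300,200:340],None,fx=2.4,fy=2.4))
E
```

```text
[[ 0.4314 -0.0073  0.032 ]
 [ 0.4194 -0.066   0.032 ]
 [ 0.4074 -0.1255  0.032 ]]
[ 18 136 206] [ 14 163 205] [ 18 138 201]
t 3.3 tcp [ 0.4356 -0.0618  0.2313] w 0.0855 F [ 0.6  0.6 -0.3] j7 -0.13
tool x in world [0.199 0.98  0.   ] y [ 0.98  -0.199 -0.   ]
shift mm [ -3.4 -14.7   1.3] dist 15.1
twist -0.004 (alt 3.138 )
shift after twist [ -3.3 -14.7   1.3]
```

View pics/w2c.png

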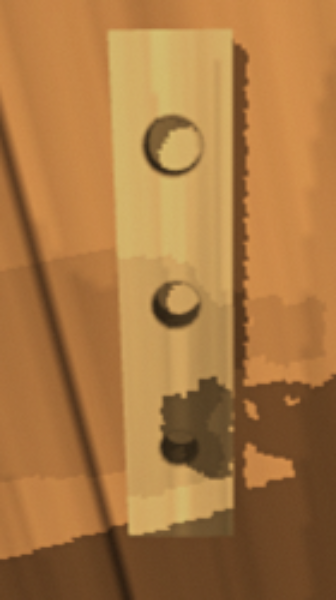

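>>> carry_out --motion "0 -2 -15 0 0;0 0 0 40 0;0 0 0 40 0;0 0 0 40 0;0 0 0 40 0;0 0 0 35 0;0 0 0 22 0;0 0 0 0 0" --newtons 50

```text
clock: 4.3
tcp_pos: [0.4193, -0.0581, 0.0133]
orientation: [-2.425, -1.992, 0.004]
contact_force: [-0.8, -0.7, 0.7]
grip_width: 0.0856
```

>>> carry_out --motion "1 0 0 0 0;1 0 0 0 0;1 0 0 0 0;1 0 0 0 0;1 0 0 0 0;1 0 0 0 0;1 0 0 0 0;1 0 0 0 0"

```text
clock: 5.3
tcp_pos: [0.4216, -0.059, 0.0154]
orientation: [2.429, 1.992, 0.003]
contact_force: [-2.0, -0.1, 9.6]
grip_width: 0.043
```

```bash
python3 - <<'E'
from h import *
todo([.58,-.05,.06],.034)
p,im=shot('wrist','w3')
E
```

```text
t 5.3 tcp [ 0.4216 -0.059   0.0154] w 0.043 F [-2.  -0.1  9.6] j7 0.24
tool x in world [0.195 0.981 0.001] y [ 0.981 -0.195  0.001]
shift mm [ 39.8 153.6 -44.4] dist 164.8
twist -0.231 (alt 2.911 )
shift after twist [  3.7 158.6 -44.4]
```

View pics/w3.png

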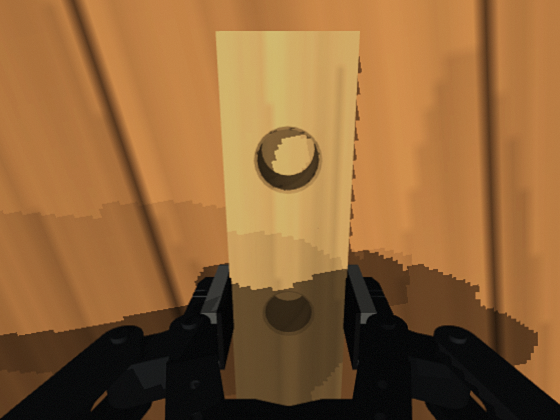

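>>> carry_out --motion "1 0 0 -15 0;1 0 0 -30 0;1 0 0 0 -0.12;1 0 0 0 -0.11;1 0 50 0 0;1 0 50 0 0;1 0 40 0 0;1 0 0 0 0"

```text
clock: 6.35
tcp_pos: [0.5643, -0.0543, 0.0604]
orientation: [2.18, 2.257, 0.003]
contact_force: [-0.9, -0.2, -3.4]
grip_width: 0.0426
```

```bash
python3 - <<'E'
from h import *
todo([.5975,-.040,.024],.034)
p,im=shot('wrist','w4')
E
```

```text
t 6.35 tcp [ 0.5643 -0.0543  0.0604] w 0.0426 F [-0.9 -0.2 -3.4] j7 0.33
tool x in world [-0.035  0.999 -0.001] y [0.999 0.035 0.004]
shift mm [13.1 33.5 36.5] dist 51.3
twist 0.001 (alt -3.141 )
shift after twist [13.2 33.5 36.5]
```

View pics/w4.png

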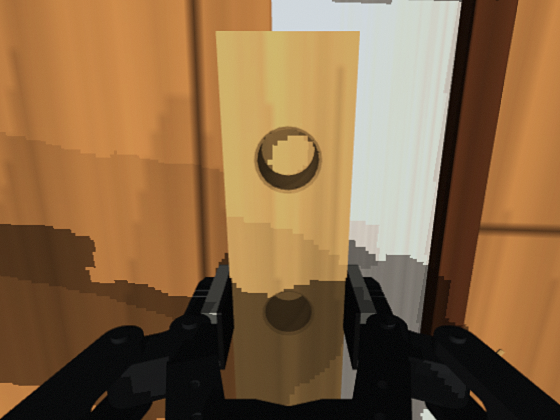

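>>> carry_out --motion "1 13 33.5 0 0;1 0 0 0 0;1 0 0 15 0;1 0 0 12 0;1 0 0 5 0;1 0 0 3 0;1 0 0 0 0;1 0 0 0 0"

```text
clock: 7.4
tcp_pos: [0.5943, -0.0407, 0.0246]
orientation: [2.184, 2.257, 0.001]
contact_force: [1.1, 0.3, -4.8]
grip_width: 0.0429
```

```bash
python3 - <<'E'
from h import *
todo([.5975,-.040,.024],.034)
p,im=shot('wrist','w5')
p,im=shot('scene');cv2.imwrite('pics/sc3.png',cv2.resize(im[150:300,150:350],None,fx=3.5,fy=3.5))
E
```

```text
t 7.4 tcp [ 0.5943 -0.0407  0.0246] w 0.0429 F [ 1.1  0.3 -4.8] j7 0.33
tool x in world [-0.033  0.999  0.   ] y [0.999 0.033 0.001]
shift mm [0.6 3.2 0.6] dist 3.3
twist -0.001 (alt 3.14 )
shift after twist [0.6 3.2 0.6]
```

View pics/w5.png

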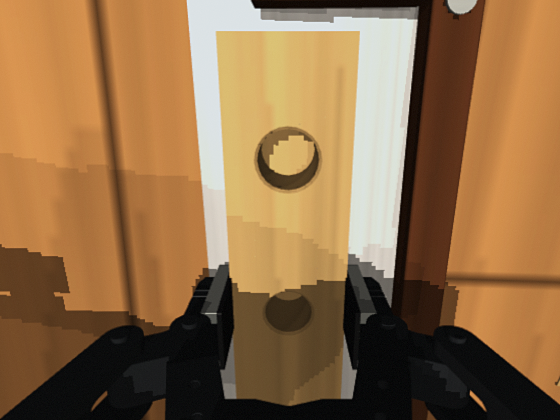

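View pics/sc3.png

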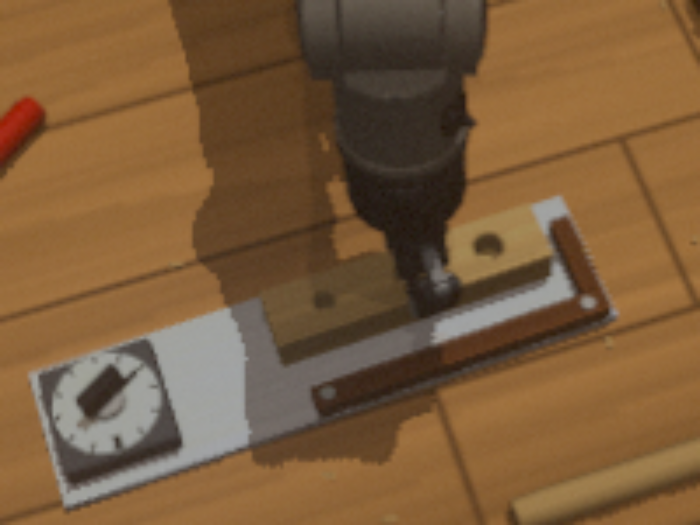

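>>> carry_out --motion "1 0 0 1.5 0;1 5 0 0 0;1 4 0 0 0;1 2 0 0 0;1 1 0 0 0;1 1 0 0 0;1 1 0 0 0;1 0 0 0 0"

```text
clock: 8.5
tcp_pos: [0.5945, -0.0291, 0.0235]
orientation: [2.184, 2.254, -0.001]
contact_force: [1.0, -7.8, 4.9]
grip_width: 0.0423
```

```bash
python3 - <<'E'
from h import *
todo([.5975,-.040,.024],.034)
p,im=shot('wrist','w6')
E
```

```text
t 8.5 tcp [ 0.5945 -0.0291  0.0235] w 0.0423 F [ 1.  -7.8  4.9] j7 0.31
tool x in world [-0.032  0.999 -0.003] y [0.999 0.032 0.002]
shift mm [-10.9   2.7  -0.5] dist 11.3
twist -0.002 (alt 3.139 )
shift after twist [-11.    2.6  -0.5]
```

View pics/w6.png

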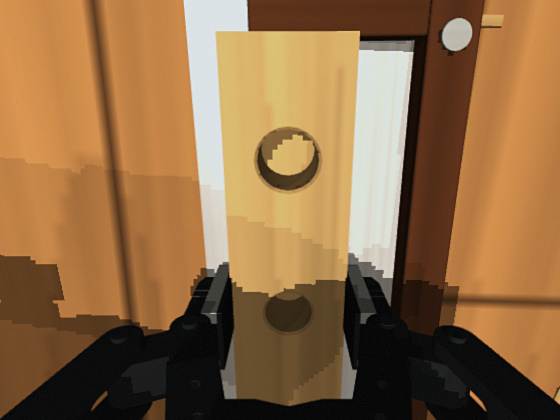

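>>> carry_out --motion "0.42 0 0 0 0;0.42 0 0 0 0;0.42 0 0 -30 0;0.42 0 0 -30 0;1 0 -30 0 0;1 0 -25 0 0;1 0 0 0 0;1 0 0 0 0" --newtons 40

```text
clock: 9.55
tcp_pos: [0.5395, -0.0277, 0.0829]
orientation: [2.183, 2.259, 0.002]
contact_force: [0.6, -0.7, -0.1]
grip_width: 0.0
```

```bash
python3 - <<'E'
from h import *
todo([np.nan,np.nan,.022],.034)
p,im=shot('wrist','w7')
p,im=shot('side');cv2.imwrite('pics/si3.png',cv2.resize(im[190:360,180:360],None,fx=3.3,fy=3.3))
E
```

```text
t 9.55 tcp [ 0.5395 -0.0277  0.0829] w 0.0 F [ 0.6 -0.7 -0.1] j7 0.27
tool x in world [-0.034  0.999  0.   ] y [0.999 0.034 0.001]
shift mm [-0.  -0.1 60.9] dist 60.9
twist -0.0 (alt 3.142 )
shift after twist [-0.  -0.1 60.9]
```

View pics/w7.png

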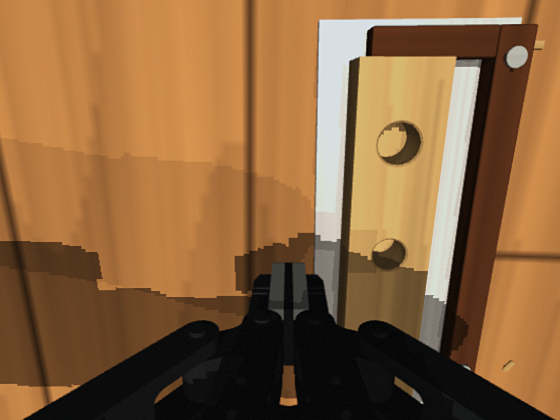

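View pics/si3.png

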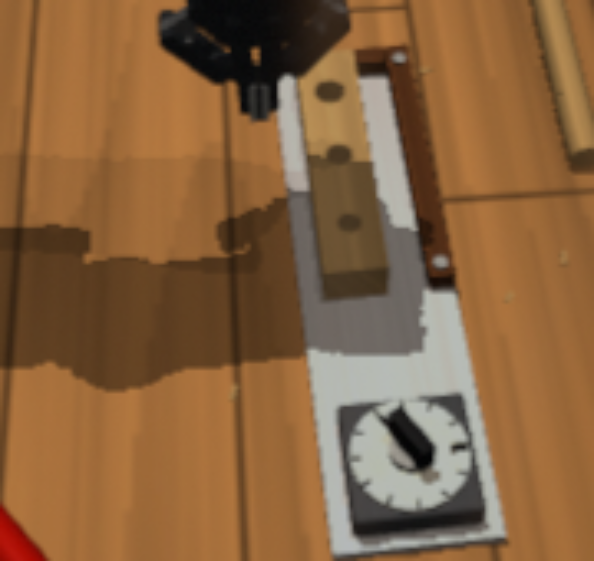

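>>> carry_out --motion "1 0 0 30 0;1 0 0 30 0;1 0 10 0 0;1 0 8 0 0;1 0 8 0 0;1 0 6 0 0;1 0 6 0 0;1 0 4 0 0"

```text
clock: 10.65
tcp_pos: [0.5808, -0.027, 0.023]
orientation: [-2.184, -2.258, -0.0]
contact_force: [-3.5, 0.2, 2.9]
grip_width: -0.0003
```

>>> carry_out --motion "1 0 2 0 0;1 0 2 0 0;1 0 1 0 0;1 0 1 0 0;1 0 0 0 0;1 0 0 0 0;1 0 0 0 0;1 0 0 0 0"

```text
clock: 11.65
tcp_pos: [0.5857, -0.0274, 0.0227]
orientation: [-2.184, -2.257, 0.002]
contact_force: [-4.6, -1.7, 3.8]
grip_width: -0.0001
```

>>> carry_out --motion "1 0 1 0 0;1 0 1 0 0;1 0 1 0 0;1 0 1 0 0;1 0 0 0 0;1 0 0 0 0;1 0 0 0 0;1 0 0 0 0"

```text
clock: 12.65
tcp_pos: [0.5858, -0.0273, 0.0221]
orientation: [-2.181, -2.252, 0.009]
contact_force: [-15.9, 0.3, 11.4]
grip_width: -0.0001
```

```bash
python3 - <<'E'
from h import *
todo([np.nan,np.nan,.022],.034)
p,im=shot('wrist','w8')
p,im=shot('side');cv2.imwrite('pics/si4.png',cv2.resize(im[190:360,180:360],None,fx=3.3,fy=3.3))
E
```

```text
t 12.65 tcp [ 0.5858 -0.0273  0.0221] w -0.0001 F [-15.9   0.3  11.4] j7 0.31
tool x in world [-0.032  0.999  0.001] y [ 0.999  0.032 -0.009]
shift mm [-0.   0.   0.1] dist 0.1
twist -0.002 (alt 3.14 )
shift after twist [-0.   0.   0.1]
```

View pics/w8.png

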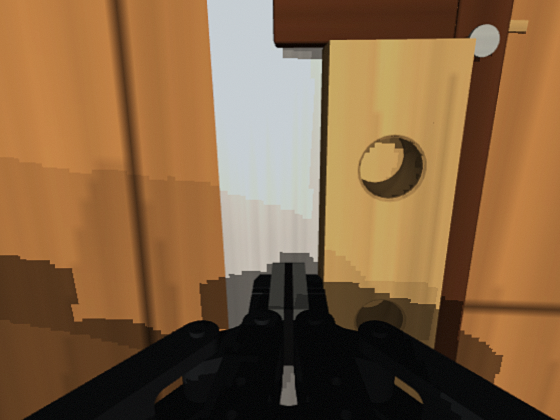

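View pics/si4.png

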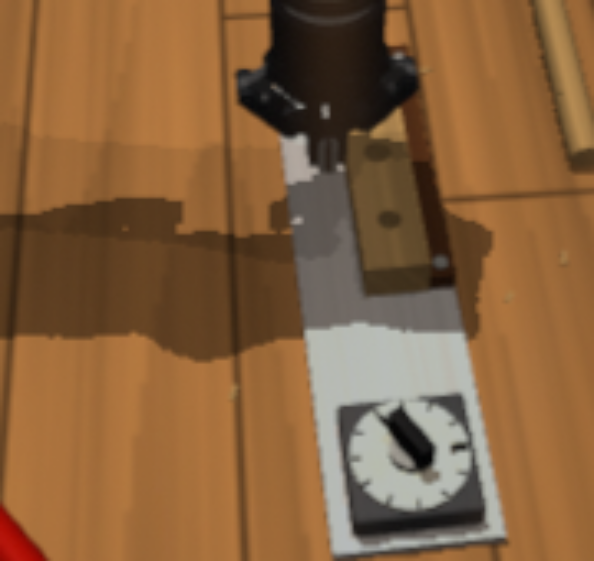

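>>> carry_out --motion "1 0 -6 0 0;1 0 0 -25 0;1 0 0 -25 0;1 -45 0 0 0;1 -45 0 0 0;1 -45 0 0 0;1 0 42 0 0;1 0 0 0 0"

```text
clock: 13.75
tcp_pos: [0.6351, -0.1603, 0.0732]
orientation: [2.18, 2.256, 0.005]
contact_force: [-0.1, 0.4, -0.6]
grip_width: 0.0001
```

```bash
python3 - <<'E'
from h import *
todo([np.nan,np.nan,.022],.034)
p,im=shot('side');cv2.imwrite('pics/si5.png',cv2.resize(im[190:360,180:360],None,fx=3.3,fy=3.3))
E
```

```text
t 13.75 tcp [ 0.6351 -0.1603  0.0732] w 0.0001 F [-0.1  0.4 -0.6] j7 0.48
tool x in world [-0.034  0.999 -0.001] y [0.999 0.034 0.005]
shift mm [ 0.  -0.3 51.2] dist 51.2
twist 0.0 (alt -3.141 )
shift after twist [ 0.  -0.3 51.2]
```

View pics/si5.png

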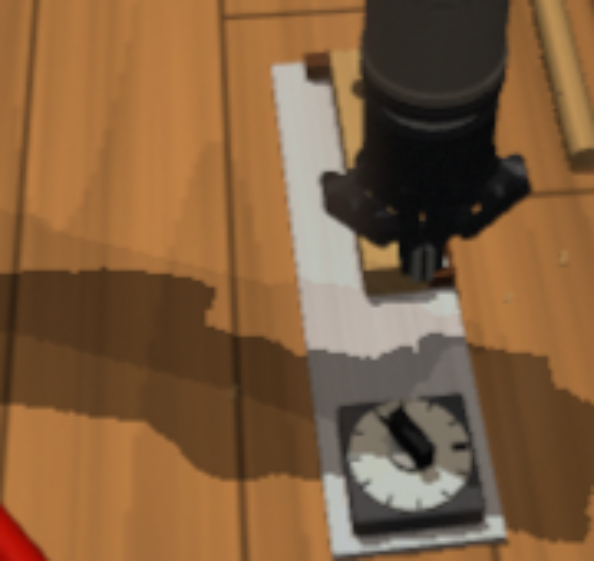

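>>> carry_out --motion "1 0 -9 0 0;1 0 0 25 0;1 0 0 26 0;1 6 0 0 0;1 5 0 0 0;1 4 0 0 0;1 2 0 0 0;1 1 0 0 0"

```text
clock: 14.8
tcp_pos: [0.6221, -0.1442, 0.0228]
orientation: [2.183, 2.255, 0.0]
contact_force: [0.9, -3.3, 2.9]
grip_width: 0.0
```

>>> carry_out --motion "1 1 0 0 0;1 1 0 0 0;1 1 0 0 0;1 1 0 0 0;1 0 0 0 0;1 0 0 0 0;1 0 0 0 0;1 0 0 0 0"

```text
clock: 15.8
tcp_pos: [0.6219, -0.1438, 0.0227]
orientation: [2.184, 2.25, -0.003]
contact_force: [1.5, -9.9, 1.7]
grip_width: -0.0004
```

>>> carry_out --motion "1 -10 0 0 0;1 0 0 -50 0;1 0 0 -60 0;1 0 0 -50 0;0 -50 0 0 0;0 -50 0 0 0;0 -50 0 0 0;0 0 0 0 0"

```text
clock: 16.8
tcp_pos: [0.6244, -0.3039, 0.1815]
orientation: [2.192, 2.25, -0.004]
contact_force: [-0.2, 0.6, -0.6]
grip_width: 0.0724
```

```bash
python3 - <<'E'
from h import *
todo([.617,-.2635,.06],.034)
p,im=shot('wrist','w9')
print(camera_params('wrist')['eye'])
E
```

```text
t 16.8 tcp [ 0.6244 -0.3039  0.1815] w 0.0724 F [-0.2  0.6 -0.6] j7 0.64
tool x in world [-0.026  1.    -0.002] y [ 1.     0.026 -0.001]
shift mm [ 40.8  -6.2 121.5] dist 128.3
twist -0.008 (alt 3.134 )
shift after twist [ 40.8  -5.9 121.5]
[ 0.6220162  -0.22098114  0.3239563 ]
```

View pics/w9.png

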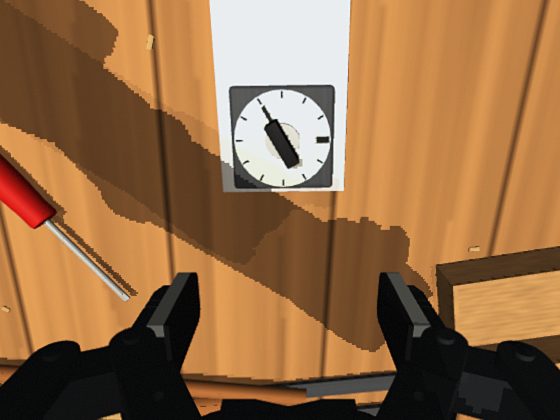

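```bash
cat > knob.py <<'E'
from h import *
def knob(p,im,c,half=32,show=True):
    """c: approx pixel of the face centre"""
    g=im.max(2); x0,y0=int(c[0]-half),int(c[1]-half)
    s=(g[y0:y0+2*half,x0:x0+2*half]<70).astype(np.uint8)
    n,l,st,ce=cv2.connectedComponentsWithStats(s)
    i=max(range(1,n),key=lambda i:st[i,4]*(np.hypot(*(ce[i]-half))<half*.5))
    ys,xs=np.nonzero(l==i); pts=np.c_[xs+x0,ys+y0].astype(float)
    return pts
E
python3 - <<'E'
from knob import *
p,im=shot('wrist')
pts=knob(p,im,(283,138))
X=plane(p,pts,.061)[:,:2]
rect=cv2.minAreaRect((X*1000).astype(np.float32)); print(rect,len(X))
m=X.mean(0);u,s,v=np.linalg.svd(X-m);d=v[0];print(m,d,np.degrees(np.arctan2(d[1],d[0])))
t=(X-m)@d; print(np.histogram(t,12))
# core of bar: eroded
cv2.imwrite('pics/w10.png',cv2.resize(im[70:200,200:370],None,fx=4,fy=4,interpolation=cv2.INTER_CUBIC))
E
```

```text
((615.1241455078125, -259.7359619140625), (10.832969665527344, 45.51646041870117), 31.981046676635742) 770
[ 0.61714161 -0.26258443] [ 0.51329497 -0.85821226] -59.11644376273907
(array([14, 16, 19, 82, 86, 87, 85, 84, 84, 82, 78, 53]), array([-0.02626028, -0.02246992, -0.01867955, -0.01488918, -0.01109882,
       -0.00730845, -0.00351809,  0.00027228,  0.00406265,  0.00785301,
        0.01164338,  0.01543374,  0.01922411]))
```

View pics/w10.png

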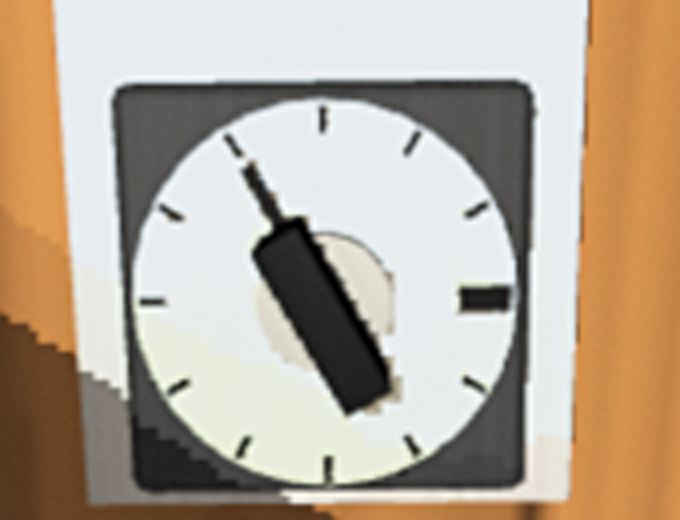

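>>> carry_out --motion "0 0 0 0 -0.17;0 0 0 0 -0.17;0 0 0 0 -0.17;0 0 0 0 0;0 0 0 0 0;0 0 0 0 0;0 0 0 0 0;0 0 0 0 0"

```text
clock: 17.9
tcp_pos: [0.6265, -0.2986, 0.1817]
orientation: [-1.545, -2.735, 0.0]
contact_force: [-0.8, 0.8, -0.1]
grip_width: 0.0855
```

```bash
python3 - <<'E'
from h import *
todo([.618,-.2643,.044],.539)
E
```

```text
t 17.9 tcp [ 0.6265 -0.2986  0.1817] w 0.0855 F [-0.8  0.8 -0.1] j7 1.08
tool x in world [-0.516  0.856  0.   ] y [ 0.856  0.516 -0.   ]
shift mm [ 33.8  10.4 137.7] dist 142.2
twist 0.004 (alt -3.138 )
shift after twist [ 33.8  10.3 137.7]
```

>>> carry_out --motion "0.4 34 10 0 0;0.4 0 0 40 0;0.4 0 0 40 0;0.4 0 0 30 0;0.4 0 0 18 0;0.4 0 0 10 0;0.4 0 0 0 0;0.4 0 0 0 0" --newtons 30

```text
clock: 18.9
tcp_pos: [0.6183, -0.2649, 0.045]
orientation: [1.544, 2.734, 0.001]
contact_force: [0.1, 0.2, 0.9]
grip_width: 0.0514
```

```bash
python3 - <<'E'
from h import *
todo([.618,-.2643,.044],.539)
p,im=shot('wrist','w11')
E
```

```text
t 18.9 tcp [ 0.6183 -0.2649  0.045 ] w 0.0514 F [0.1 0.2 0.9] j7 1.09
tool x in world [-0.517  0.856 -0.001] y [0.856 0.517 0.001]
shift mm [0.7 0.  1. ] dist 1.2
twist 0.004 (alt -3.138 )
shift after twist [0.7 0.  1. ]
```

View pics/w11.png

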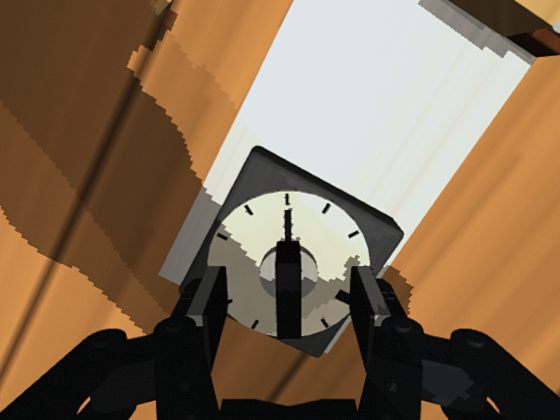

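Aligned: the bar sits centred between the pads, at about (288,288). Next I close the jaws and turn it.

>>> carry_out --motion "1 0 0 0 0;1 0 0 0 0;1 0 0 0 0;1 0 0 0 0;1 0 0 0 0;1 0 0 0 0.1;1 0 0 0 0.17;1 0 0 0 0.17"

```text
clock: 19.95
tcp_pos: [0.6184, -0.2642, 0.0442]
orientation: [2.109, 2.327, 0.002]
contact_force: [1.3, 2.1, 3.3]
grip_width: 0.0095
```

>>> carry_out --motion "1 0 0 0 0.17;1 0 0 0 0.17;1 0 0 0 0.17;1 0 0 0 0.17;1 0 0 0 0.17;1 0 0 0 0.17;1 0 0 0 0.17;1 0 0 0 0"

```text
clock: 20.95
tcp_pos: [0.6193, -0.2646, 0.0443]
orientation: [3.047, 0.755, 0.003]
contact_force: [5.0, -0.4, 2.6]
grip_width: 0.0091
```

```bash
python3 - <<'E'
from h import *
todo([.618,-.2643,.044],.034+np.pi/2)
E
```

```text
t 20.95 tcp [ 0.6193 -0.2646  0.0443] w 0.0091 F [ 5.  -0.4  2.6] j7 -0.23
tool x in world [0.884 0.467 0.002] y [ 0.467 -0.884  0.003]
shift mm [-1.  -0.9  0.3] dist 1.4
twist 0.452 (alt -2.69 )
shift after twist [-1.3 -0.4  0.3]
```

>>> carry_out --motion "1 0 0 0 0.15;1 0 0 0 0.15;1 0 0 0 0.15;1 0 0 0 0;1 0 0 0 0;1 0 0 0 0;1 0 0 0 0;1 0 0 0 0"

```text
clock: 21.95
tcp_pos: [0.6194, -0.265, 0.0443]
orientation: [3.139, 0.06, 0.005]
contact_force: [6.0, -0.7, -0.0]
grip_width: 0.0092
```

```bash
python3 - <<'E'
from h import *
todo([.618,-.2643,.044],.034+np.pi/2)
p,im=shot('wrist','w12')
E
```

```text
t 21.95 tcp [ 0.6194 -0.265   0.0443] w 0.0092 F [ 6.  -0.7 -0. ] j7 -0.6
tool x in world [0.999 0.038 0.003] y [ 0.038 -0.999  0.002]
shift mm [-1.4 -0.8  0.3] dist 1.6
twist 0.004 (alt -3.138 )
shift after twist [-1.4 -0.8  0.3]
```

View pics/w12.png

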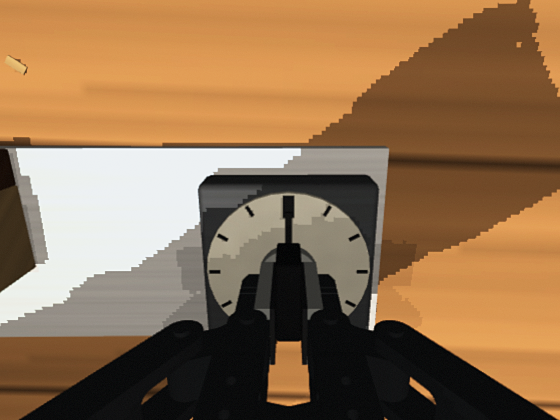

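>>> carry_out --motion "0.5 0 0 0 0;0.5 0 0 0 0;0.5 0 0 0 0;0.5 0 0 -40 0;0.5 0 0 -50 0;0.5 -30 0 -40 0;0.5 -30 0 0 0;0.5 0 0 0 0"

```text
clock: 23.0
tcp_pos: [0.5552, -0.267, 0.1742]
orientation: [-3.14, -0.049, 0.001]
contact_force: [0.2, 0.8, -0.4]
grip_width: 0.0424
```

```bash
python3 - <<'E'
from knob import *
p,im=shot('wrist','w13')
c=proj(p,[.618,-.2643,.05])[0];print(c)
todo([.618,-.2643,.044],.034+np.pi/2)
E
```

```text
[286.51275363 108.72502989]
t 23.05 tcp [ 0.5568 -0.2663  0.1739] w 0.043 F [0.8 0.1 0.3] j7 -0.64
tool x in world [0.999 0.033 0.   ] y [ 0.033 -0.999 -0.001]
shift mm [6.120e+01 1.000e-01 1.299e+02] dist 143.6
twist -0.001 (alt 3.141 )
shift after twist [ 61.2   0.2 129.9]
```

View pics/w13.png

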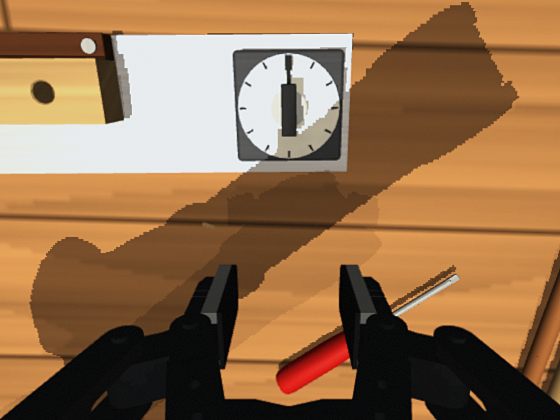

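```bash
python3 - <<'E'
from knob import *
p,im=shot('wrist')
g=im.max(2)
# bar centreline by rows
for z,rows in ((.061,range(88,132,4)),):
    L=[]
    for y in rows:
        xs=np.nonzero(g[y,270:308]<70)[0]+270; L.append(((xs.min()+xs.max())/2,y))
    X=plane(p,L,z); f=np.polyfit(X[:,0],X[:,1],1); print('bar yaw',np.arctan(f[0]),X.mean(0))
# bed right edge/top edge
def edge(pts,z=.008):
    X=plane(p,pts,z); return X
# far edge of bed: columns 140..230; find transition from top
E_=[]
for x in range(140,230,6):
    col=im[20:60,x].astype(int); sat=col.max(1)-col.min(1); y=np.nonzero(sat<30)[0][0]+20; E_.append((x,y-.5))
X=edge(E_);f=np.polyfit(X[:,1],X[:,0],1);print('far edge yaw',-np.arctan(f[0]),f)
E_=[]
for x in range(20,340,8):
    col=im[140:200,x].astype(int); sat=col.max(1)-col.min(1)
    y=np.nonzero(sat<30)[0].max()+140; E_.append((x,y+.5))
X=edge(E_);f=np.polyfit(X[:,1],X[:,0],1);print('near edge yaw',-np.arctan(f[0]),np.polyval(f,[-.264]))
# broad mark
m=(g[50:76,280:300]);print(m[4:12].astype(int)[:,::1])
E
```

```text
bar yaw 0.042463812015610836 [ 0.62083281 -0.26555322  0.061     ]
far edge yaw 0.036751529238380494 [-0.03676808  0.66005627]
near edge yaw 0.03877126255835302 [0.56465167]
[[ 60  60  62  59  59  59  57  56  55  58  58  54  55  55  58  56  57  59
   61  61]
 [ 70  68  72  71  73  78  81  81  83  97  88  72  70  64  56  57  55  46
   43  44]
 [ 92 112 135 138 158 183 202 226 229 232 230 226 224 209 182 178 163 118
   92  91]
 [228 228 232 233 236 231 199 182 182 185 183 180 191 222 244 243 240 231
  228 228]
 [245 243 243 243 245 232 148  71  70  72  68  69 111 205 247 245 242 243
  244 245]
 [240 239 239 240 242 221 123  41  41  41  40  38  77 164 229 242 239 238
  239 239]
 [238 238 237 239 241 223 125  44  41  46  43  40  70 144 211 243 239 238
  238 238]
 [238 238 238 239 242 223 127  45  43  49  45  46  87 157 214 244 239 238
  237 238]]
```

>>> carry_out --motion "0.2 -9 -57 -7 0;0.2 -9 -57 -7 0;0.2 -9 -57 -7 0;0.2 -9 -57 -7 0;0.2 -9 -57 -7 0;0.2 -9 -57 -7 0;0.2 -9 -57 -7 0;0.2 -9 -57 -7 0"

```text
clock: 24.1
tcp_pos: [0.4701, 0.1898, 0.2301]
orientation: [3.141, 0.056, 0.001]
contact_force: [1.6, 0.0, 0.2]
grip_width: 0.068
```

>>> carry_out --motion "0.2 0 0 0 -0.18;0.2 0 0 0 -0.18;0.2 0 0 0 -0.18;0.2 0 0 0 -0.18;0.2 0 0 0 -0.18;0.2 0 0 0 -0.18;0.2 0 0 0 -0.18;0.2 0 0 0 -0.18"

```text
clock: 25.1
tcp_pos: [0.4707, 0.1877, 0.2298]
orientation: [2.319, 2.119, -0.0]
contact_force: [0.2, 0.0, -0.1]
grip_width: 0.0681
```

>>> carry_out --motion "0.2 0 0 0 -0.13;0.2 0 0 0 0;0.2 0 0 0 0;0.2 0 0 0 0;0.2 0 0 0 0;0.2 0 0 0 0;0.2 0 0 0 0;0.2 0 0 0 0"

```text
clock: 26.1
tcp_pos: [0.4702, 0.1869, 0.2298]
orientation: [-2.185, -2.258, -0.0]
contact_force: [-0.1, 0.0, -0.8]
grip_width: 0.0681
```

```bash
python3 - <<'E'
from h import *
p,im=shot('wrist','w14')
todo([.4265,.273,.1],.036)
E
```

```text
t 26.15 tcp [0.4702 0.1868 0.2298] w 0.0684 F [ 0.1 -0.5 -0.2] j7 -0.2
tool x in world [-0.033  0.999  0.   ] y [0.999 0.033 0.   ]
shift mm [ 87.5 -40.9 129.8] dist 161.8
twist -0.003 (alt 3.138 )
shift after twist [ 87.7 -40.6 129.8]
```

View pics/w14.png

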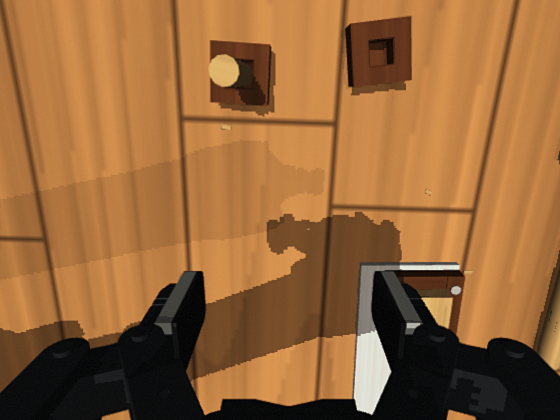

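```bash
python3 - <<'E'
from h import *
p,im=shot('wrist')
g=im.max(2); s=np.zeros_like(g); s[40:110,200:260]=(g[40:110,200:260]>150)&(im[40:110,200:260,2].astype(int)-im[40:110,200:260,0]<130)
cv2.imwrite('pics/c.png',cv2.resize(im[30:120,190:290],None,fx=6,fy=6,interpolation=cv2.INTER_NEAREST))
c,_=cv2.findContours(s,cv2.RETR_EXTERNAL,cv2.CHAIN_APPROX_NONE);c=max(c,key=cv2.contourArea)
e=cv2.minEnclosingCircle(c);print(e,cv2.contourArea(c))
X=plane(p,[e[0],(e[0][0]+e[1],e[0][1])],.111);print(X, 'diam',2*np.linalg.norm(X[1]-X[0]))
# stand top corners
q=plane(p,[(211,42),(271,45),(268,107),(211,104)],.03);print(q.round(4),q.mean(0))
print(np.arctan2(*(q[1]-q[0])[[1,0]]))
E
```

```text
((215.5, 74.5), 37.822052001953125) 1301.0
[[0.4190879  0.27042801 0.111     ]
 [0.44381762 0.27128127 0.111     ]] diam 0.04948887203134532
[[0.4015 0.2971 0.03  ]
 [0.4516 0.2965 0.03  ]
 [0.4498 0.2463 0.03  ]
 [0.3998 0.2471 0.03  ]] [0.42566036 0.27174595 0.03      ]
-0.011173281966851363
```

View pics/c.png

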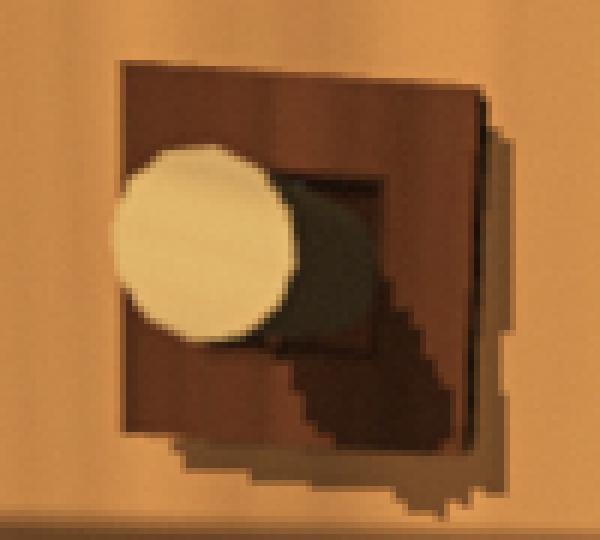

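```bash
python3 - <<'E'
from h import *
todo([.425,.2727,.064],.036)
E
```

```text
t 26.2 tcp [0.4702 0.1869 0.2298] w 0.0683 F [0.3 0.2 0.2] j7 -0.2
tool x in world [-0.033  0.999  0.   ] y [0.999 0.033 0.   ]
shift mm [ 87.3 -42.4 165.8] dist 192.1
twist -0.003 (alt 3.139 )
shift after twist [ 87.4 -42.1 165.8]
```

>>> carry_out --motion "0.2 44 -21 0 0;0.2 43 -21 0 0;0.2 0 0 20 0;0.2 0 0 30 0;0.2 0 0 40 0;0.2 0 0 40 0;0.2 0 0 25 0;0.2 0 0 11 0" --newtons 20

```text
clock: 27.2
tcp_pos: [0.4249, 0.2719, 0.0626]
orientation: [2.185, 2.258, -0.003]
contact_force: [-0.3, 0.4, -0.2]
grip_width: 0.0687
```

```bash
python3 - <<'E'
from h import *
p,im=shot('wrist','w15')
todo([.425,.2727,.064],.036)
E
```

```text
t 27.25 tcp [0.4248 0.2718 0.0622] w 0.0686 F [-0.7 -0.  -0.2] j7 -0.16
tool x in world [-0.033  0.999 -0.002] y [ 0.999  0.033 -0.002]
shift mm [ 0.8  0.2 -1.8] dist 2.0
twist -0.003 (alt 3.139 )
shift after twist [ 0.8  0.2 -1.8]
```

View pics/w15.png

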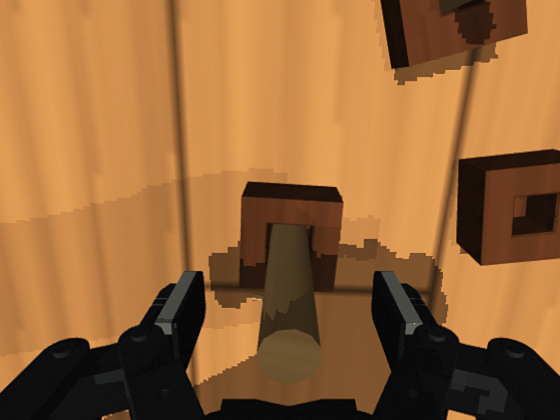

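>>> carry_out --motion "1 0 0 0 0;1 0 0 0 0;1 0 0 0 0;1 0 0 0 0;1 0 0 0 0;1 0 0 0 0;1 0 0 -8 0;1 0 0 -8 0" --newtons 25

```text
clock: 28.25
tcp_pos: [0.4253, 0.2723, 0.0804]
orientation: [-2.185, -2.258, 0.0]
contact_force: [0.1, 0.9, -0.9]
grip_width: 0.0193
```

>>> carry_out --motion "1 0 0 0 0;1 -2 0 0 0;1 -2 0 0 0;1 -2 0 0 0;1 -2 0 0 0;1 -2 0 0 0;1 -2 0 0 0;1 0 0 0 0"

```text
clock: 29.25
tcp_pos: [0.4259, 0.2602, 0.0799]
orientation: [2.185, 2.257, 0.0]
contact_force: [0.2, 2.8, 1.9]
grip_width: 0.0193
```

```bash
python3 - <<'E'
from h import *
p,im=shot('wrist','w16')
todo([.425,.2727,.064],.036)
p,im=shot('side');cv2.imwrite('pics/si6.png',cv2.resize(im[80:200,160:320],None,fx=4,fy=4))
p,im=shot('scene');cv2.imwrite('pics/sc6.png',cv2.resize(im[80:200,310:450],None,fx=4,fy=4))
E
```

```text
t 29.3 tcp [0.4259 0.2602 0.0798] w 0.0192 F [0.1 3.4 1.6] j7 -0.16
tool x in world [-0.033  0.999 -0.   ] y [0.999 0.033 0.   ]
shift mm [12.5 -0.5 15.8] dist 20.2
twist -0.003 (alt 3.138 )
shift after twist [12.5 -0.5 15.8]
```

View pics/w16.png

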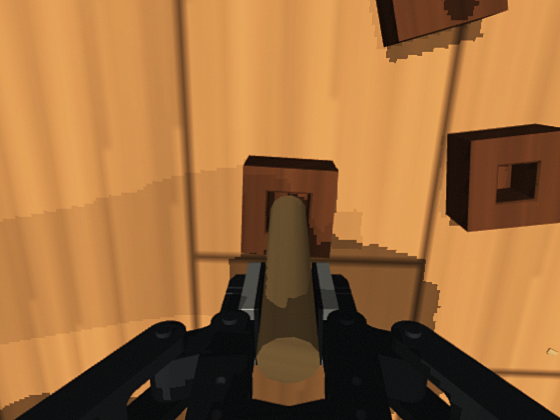

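View pics/sc6.png

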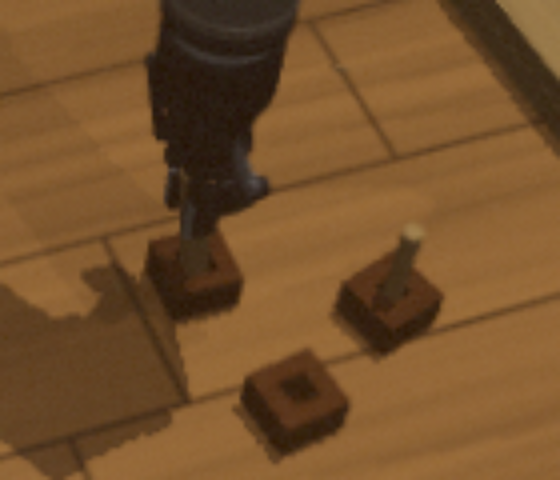

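>>> carry_out --motion "1 -1 0 0 0;1 -1 0 0 0;1 0 0 0 0;1 0 0 -10 0;1 0 0 -30 0;1 0 0 -40 0;1 0 0 -30 0;1 0 0 0 0"

```text
clock: 30.4
tcp_pos: [0.4267, 0.2578, 0.1916]
orientation: [2.185, 2.257, 0.004]
contact_force: [-0.1, 0.3, -1.0]
grip_width: 0.0194
```

```bash
cat > lean.py <<'E'
from h import *
def predict(p,L,rad,s_grip,leans):
    """pixels of top centre and of foot-edge nearest +tool x, for dowel gripped at s_grip above foot, lean = top towards -tool x"""
    o,M=state(); G=o['tcp_pos']-M[:,2]*.0187
    for a in leans:
        t=np.radians(a); ax=-M[:,2]*np.cos(t)-M[:,0]*np.sin(t); n=M[:,0]*np.cos(t)-M[:,2]*np.sin(t)
        F=G-ax*s_grip; T=F+ax*L
        print(a,'top',proj(p,T)[0].round(1),'top +-x edge',proj(p,T+n*rad)[0].round(1),proj(p,T-n*rad)[0].round(1),'foot+edge',proj(p,F+n*rad)[0].round(1),'foot rel tcp mm',((F-o['tcp_pos'])@M*1000).round(1))
E
python3 - <<'E'
from lean import *
p,im=shot('wrist','w17')
todo([.425,.2727,.064],.036)
predict(p,.105,.01,.075,[0,6,8,10,12])
cv2.imwrite('pics/c.png',cv2.resize(im[150:400,220:360],None,fx=2.4,fy=2.4,interpolation=cv2.INTER_CUBIC))
E
```

```text
t 30.45 tcp [0.4258 0.2576 0.1902] w 0.0192 F [-0.5 -0.3 -0.4] j7 -0.32
tool x in world [-0.032  0.999  0.   ] y [0.999 0.032 0.   ]
shift mm [ 15.   -0.3 126.2] dist 127.1
twist -0.004 (alt 3.138 )
shift after twist [ 15.   -0.2 126.2]
0 top [288.8 357.2] top +-x edge [288.8 329.4] [288.8 383.7] foot+edge [287.9 214. ] foot rel tcp mm [ 0.   0.  56.3]
6 top [288.8 365.3] top +-x edge [288.8 340.3] [288.8 388.6] foot+edge [287.9 201.6] foot rel tcp mm [ 7.8  0.  55.9]
8 top [288.8 367.7] top +-x edge [288.8 343.9] [288.8 390. ] foot+edge [287.9 197.5] foot rel tcp mm [10.4 -0.  55.6]
10 top [288.8 370.1] top +-x edge [288.8 347.3] [288.8 391.2] foot+edge [287.9 193.5] foot rel tcp mm [13.   0.  55.2]
12 top [288.8 372.3] top +-x edge [288.8 350.7] [288.8 392.2] foot+edge [287.9 189.5] foot rel tcp mm [15.6  0.  54.7]
```

View pics/c.png

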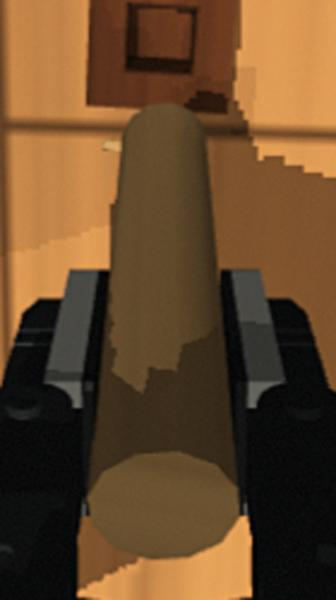

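```bash
python3 - <<'E'
from lean import *
p=camera_params('wrist')
for s in (.077,.079,.081,.083):
    print(s);predict(p,.105,.01,s,[8,9,10,11])
E
```

```text
0.077
8 top [291.5 365.4] top +-x edge [291.7 341.6] [291.4 387.6] foot+edge [289.8 196.4] foot rel tcp mm [10.7  0.  57.6]
9 top [291.5 366.5] top +-x edge [291.7 343.2] [291.4 388.1] foot+edge [289.8 194.3] foot rel tcp mm [12.   0.  57.4]
10 top [291.5 367.6] top +-x edge [291.7 344.9] [291.4 388.6] foot+edge [289.8 192.2] foot rel tcp mm [13.4  0.  57.1]
11 top [291.5 368.7] top +-x edge [291.7 346.5] [291.4 389.1] foot+edge [289.8 190.2] foot rel tcp mm [14.7  0.  56.9]
0.079
8 top [291.5 360.2] top +-x edge [291.6 336.6] [291.4 382.2] foot+edge [289.7 194.9] foot rel tcp mm [11.   0.  59.5]
9 top [291.5 361.2] top +-x edge [291.6 338.1] [291.3 382.7] foot+edge [289.7 192.8] foot rel tcp mm [12.4  0.  59.3]
10 top [291.5 362.2] top +-x edge [291.6 339.6] [291.3 383.2] foot+edge [289.8 190.7] foot rel tcp mm [13.7  0.  59.1]
11 top [291.5 363.2] top +-x edge [291.6 341.1] [291.3 383.6] foot+edge [289.8 188.5] foot rel tcp mm [15.1 -0.  58.8]
0.081
8 top [291.4 355.2] top +-x edge [291.5 331.7] [291.3 377. ] foot+edge [289.7 193.4] foot rel tcp mm [11.3 -0.  61.5]
9 top [291.4 356.1] top +-x edge [291.5 333.1] [291.3 377.5] foot+edge [289.7 191.3] foot rel tcp mm [12.7 -0.  61.3]
10 top [291.4 357. ] top +-x edge [291.5 334.6] [291.3 377.9] foot+edge [289.7 189.1] foot rel tcp mm [14.1  0.  61.1]
11 top [291.4 357.9] top +-x edge [291.5 336. ] [291.3 378.2] foot+edge [289.7 186.9] foot rel tcp mm [15.5 -0.  60.8]
0.083
8 top [291.4 350.3] top +-x edge [291.5 327. ] [291.2 372. ] foot+edge [289.7 192. ] foot rel tcp mm [11.6  0.  63.5]
9 top [291.4 351.1] top +-x edge [291.5 328.3] [291.2 372.4] foot+edge [289.7 189.8] foot rel tcp mm [13.   0.  63.3]
10 top [291.4 352. ] top +-x edge [291.5 329.7] [291.2 372.7] foot+edge [289.7 187.6] foot rel tcp mm [14.4  0.  63. ]
11 top [291.3 352.8] top +-x edge [291.5 331. ] [291.2 373. ] foot+edge [289.7 185.4] foot rel tcp mm [15.8 -0.  62.8]
```

```bash
python3 - <<'E'
from h import *
todo([.6213,-.02,.19],.036)
E
```

```text
t 30.45 tcp [0.4258 0.2576 0.1902] w 0.0192 F [-0.5 -0.3 -0.4] j7 -0.32
tool x in world [-0.032  0.999  0.   ] y [0.999 0.032 0.   ]
shift mm [-2.838e+02  1.864e+02  2.000e-01] dist 339.6
twist -0.004 (alt 3.138 )
shift after twist [-2.845e+02  1.854e+02  2.000e-01]
```

>>> carry_out --motion "1 -20 13 0 0;1 -45 30 0 0;1 -50 33 0 0;1 -50 33 0 0;1 -50 33 0 0;1 -40 26 0 0;1 -20 13 0 0;1 -9 5 0 0"

```text
clock: 31.45
tcp_pos: [0.6203, -0.0216, 0.1882]
orientation: [-2.187, -2.254, 0.005]
contact_force: [-0.2, -0.8, -0.3]
grip_width: 0.0193
```

>>> carry_out --motion "1 0 0 0 0;1 0 0 0 0;1 0 0 0 0;1 0 0 0 -0.004;1 0 0 0 0;1 0 0 0 0;1 0 0 0 0;1 0 0 0 0"

```text
clock: 32.45
tcp_pos: [0.6211, -0.0193, 0.1898]
orientation: [-2.18, -2.262, 0.0]
contact_force: [-0.2, -1.4, -0.0]
grip_width: 0.0194
```

```bash
python3 - <<'E'
from lean import *
p,im=shot('wrist','w18')
todo([.6213,-.02,.19],.036)
predict(p,.105,.01,.079,[8,9,10,11])
cv2.imwrite('pics/c.png',cv2.resize(im[0:400,190:430],None,fx=2,fy=2,interpolation=cv2.INTER_CUBIC)[:600])
E
```

```text
t 32.5 tcp [ 0.6211 -0.0193  0.1898] w 0.019 F [ 0.2  0.1 -0.7] j7 0.36
tool x in world [-0.037  0.999  0.   ] y [ 0.999  0.037 -0.   ]
shift mm [-0.7  0.2 -0.2] dist 0.7
twist 0.001 (alt -3.141 )
shift after twist [-0.7  0.2 -0.2]
8 top [291.5 360.2] top +-x edge [291.6 336.6] [291.4 382.2] foot+edge [289.7 194.9] foot rel tcp mm [11.   0.  59.5]
9 top [291.5 361.3] top +-x edge [291.6 338.1] [291.4 382.7] foot+edge [289.7 192.8] foot rel tcp mm [12.4 -0.  59.3]
10 top [291.5 362.3] top +-x edge [291.6 339.7] [291.3 383.2] foot+edge [289.8 190.7] foot rel tcp mm [13.7 -0.  59.1]
11 top [291.5 363.2] top +-x edge [291.6 341.2] [291.3 383.6] foot+edge [289.8 188.6] foot rel tcp mm [15.1 -0.  58.8]
```

View pics/w18.png

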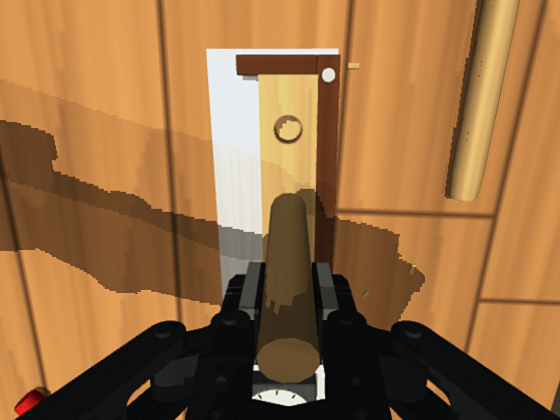

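View pics/c.png

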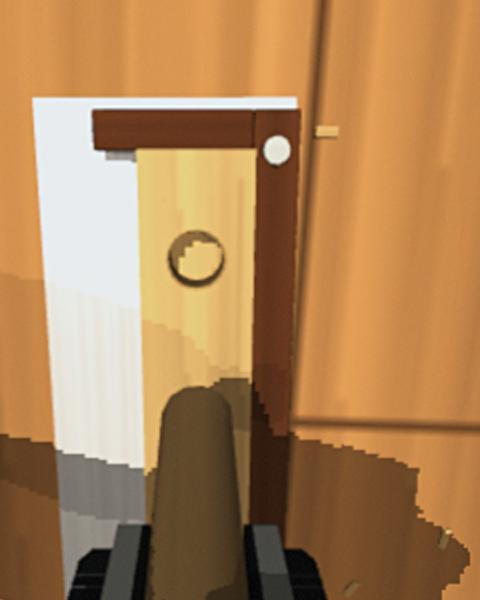

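```bash
python3 - <<'E'
from h import *
p=camera_params('wrist')
B=plane(p,[(190+196.5/2-.25,258/2-.25)],.04)[0]
E=plane(p,[(190+137/2,149/2),(190+256/2,149/2)],.04)
print('bore',B,'rail left end corners',E.round(4))
o,M=state(); print('bore rel tcp tool mm',M.T@(B-o['tcp_pos'])*1000)
jx=np.array([np.cos(.036),np.sin(.036)]);jy=np.array([-jx[1],jx[0]])
print('jig estimate of bore',np.array([.6213,-.0325])+.06*jy)
E
```

```text
bore [0.61850825 0.02744039 0.04      ] rail left end corners [[0.5955 0.0657 0.04  ]
 [0.639  0.0673 0.04  ]]
bore rel tcp tool mm [ 46.84743349  -0.84566579 149.78443259]
jig estimate of bore [0.61914047 0.02746112]
```

>>> carry_out --motion "1 34.5 -0.8 0 0;1 0 0 20 0;1 0 0 20 0;1 0 0 20 0;1 0 0 12 0;1 0 0 8 0;1 0 0 0 0;1 0 0 0 0"

```text
clock: 33.5
tcp_pos: [0.6195, 0.015, 0.1104]
orientation: [2.18, 2.262, 0.001]
contact_force: [-0.0, -0.3, 0.1]
grip_width: 0.0196
```

```bash
python3 - <<'E'
from lean import *
p,im=shot('wrist','w19')
todo([.6187,.0274,.107],.036)
cv2.imwrite('pics/c.png',cv2.resize(im[100:400,190:430],None,fx=2,fy=2,interpolation=cv2.INTER_CUBIC)[:600])
p,im=shot('side');cv2.imwrite('pics/si7.png',cv2.resize(im[170:310,220:360],None,fx=4,fy=4))
E
```

```text
t 33.55 tcp [0.6196 0.0151 0.1104] w 0.0193 F [ 0.6 -0.  -0.7] j7 0.37
tool x in world [-0.037  0.999  0.   ] y [0.999 0.037 0.001]
shift mm [12.4 -0.4  3.4] dist 12.8
twist 0.001 (alt -3.141 )
shift after twist [12.4 -0.4  3.4]
```

View pics/c.png

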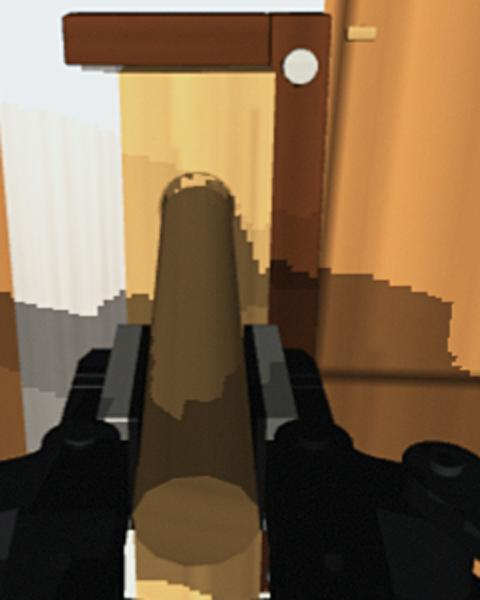

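View pics/si7.png

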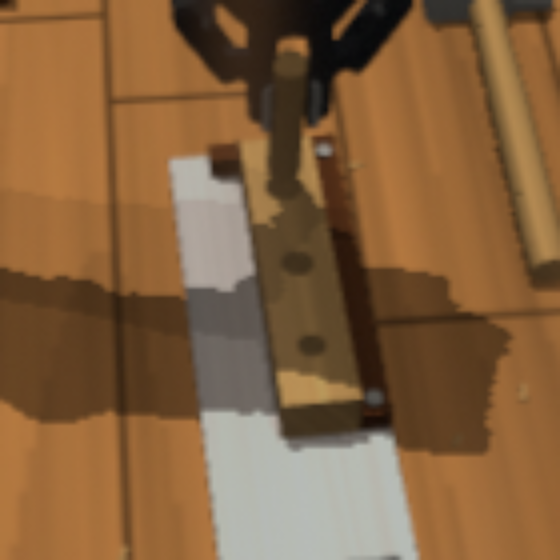

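>>> carry_out --motion "1 0 0 4 0;1 0 0 3 0;1 0 0 2 0;1 0 0 1 0;1 0 0 1 0;1 0 0 1 0;1 0 0 0.5 0;1 0 0 0 0"

```text
clock: 34.6
tcp_pos: [0.619, 0.0152, 0.0973]
orientation: [-2.18, -2.262, -0.0]
contact_force: [0.4, -0.6, 0.1]
grip_width: 0.0193
```

```bash
python3 - <<'E'
from lean import *
p,im=shot('wrist','w20')
todo([.6187,.0274,.107],.036)
cv2.imwrite('pics/c.png',cv2.resize(im[100:400,190:430],None,fx=2,fy=2,interpolation=cv2.INTER_CUBIC)[:600])
E
```

```text
t 34.65 tcp [0.6191 0.0152 0.0973] w 0.0192 F [ 0.4  0.3 -1.7] j7 0.38
tool x in world [-0.037  0.999 -0.   ] y [0.999 0.037 0.   ]
shift mm [12.3  0.1 -9.7] dist 15.6
twist 0.001 (alt -3.141 )
shift after twist [12.3  0.1 -9.7]
```

View pics/c.png

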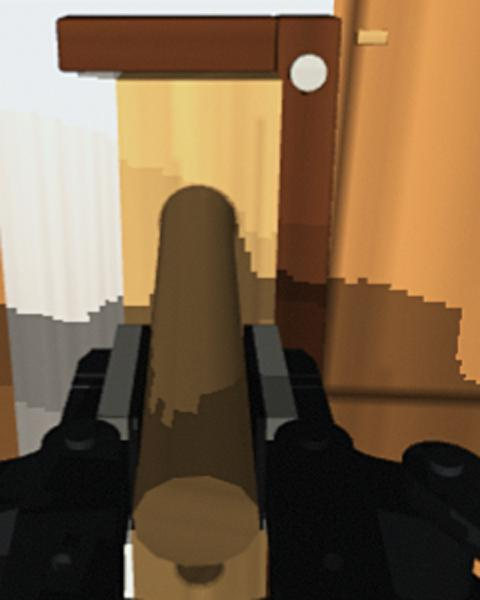

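>>> carry_out --motion "1 0 0 1 0;1 0 0 1 0;1 0 0 0 0;1 2 0 0 0;1 2 0 0 0;1 2 0 0 0;1 2 0 0 0;1 0 0 0 0"

```text
clock: 35.65
tcp_pos: [0.6194, 0.022, 0.0962]
orientation: [2.18, 2.26, 0.0]
contact_force: [-0.2, -5.2, 6.7]
grip_width: 0.0192
```

```bash
python3 - <<'E'
from lean import *
p,im=shot('wrist','w21')
todo([.6187,.0274,.107],.036)
cv2.imwrite('pics/c.png',cv2.resize(im[100:400,190:430],None,fx=2,fy=2,interpolation=cv2.INTER_CUBIC)[:600])
E
```

```text
t 35.7 tcp [0.6194 0.022  0.0962] w 0.0197 F [ 0.7 -4.8  7.2] j7 0.37
tool x in world [-0.036  0.999 -0.001] y [0.999 0.036 0.002]
shift mm [  5.4  -0.5 -10.8] dist 12.1
twist 0.0 (alt -3.141 )
shift after twist [  5.4  -0.5 -10.8]
```

View pics/c.png

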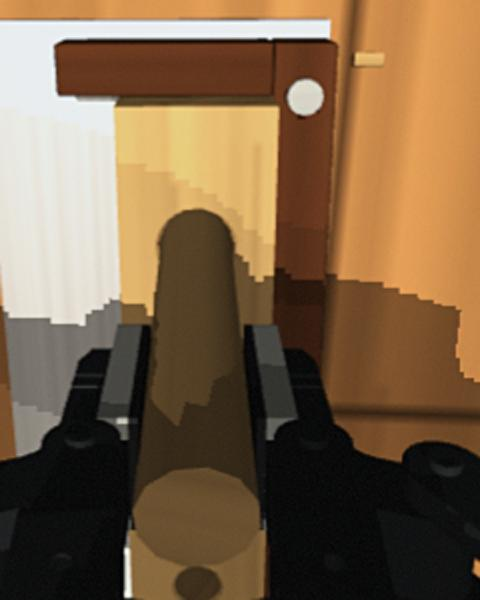

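>>> carry_out --motion "1 1.5 0 0 0;1 1.5 0 0 0;1 1.5 0 0 0;1 1 0 0 0;1 0 0 1 0;1 0 0 1 0;1 0 0 1 0;1 0 0 0 0"

```text
clock: 36.7
tcp_pos: [0.6187, 0.0285, 0.0921]
orientation: [2.18, 2.262, -0.0]
contact_force: [1.9, -4.4, 1.7]
grip_width: 0.0196
```

```bash
python3 - <<'E'
from lean import *
p,im=shot('wrist','w22')
todo([.6187,.0274,.107],.036)
predict(p,.105,.01,.079,[0,2,4])
cv2.imwrite('pics/c.png',cv2.resize(im[100:400,190:430],None,fx=2,fy=2,interpolation=cv2.INTER_CUBIC)[:600])
E
```

```text
t 36.75 tcp [0.6187 0.0285 0.0921] w 0.0193 F [ 1.9 -3.8  2. ] j7 0.37
tool x in world [-0.037  0.999 -0.001] y [0.999 0.037 0.   ]
shift mm [ -1.1  -0.  -14.9] dist 14.9
twist 0.001 (alt -3.141 )
shift after twist [ -1.1  -0.  -14.9]
0 top [291.6 351.3] top +-x edge [291.7 323.9] [291.5 377.3] foot+edge [289.7 212.2] foot rel tcp mm [ 0.  -0.  60.3]
2 top [291.6 353.6] top +-x edge [291.7 327.1] [291.5 378.7] foot+edge [289.7 207.8] foot rel tcp mm [ 2.8  0.  60.3]
4 top [291.6 355.9] top +-x edge [291.7 330.3] [291.5 380. ] foot+edge [289.8 203.5] foot rel tcp mm [ 5.5 -0.  60.1]
```

View pics/c.png

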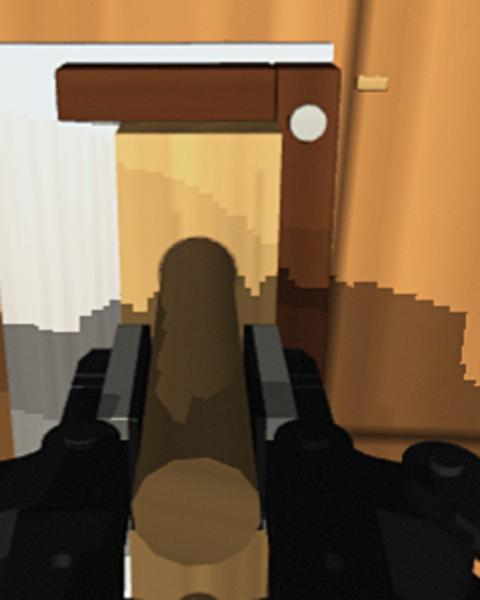

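>>> carry_out --motion "1 0 0 2 0;1 0 0 2 0;1 0 0 2 0;1 0 0 2 0;1 0 0 2 0;1 0 0 2 0;1 0 0 2 0;1 0 0 1 0" --newtons 40

```text
clock: 37.75
tcp_pos: [0.6188, 0.0281, 0.0773]
orientation: [2.18, 2.261, -0.0]
contact_force: [1.6, -6.0, 2.8]
grip_width: 0.0191
```

>>> carry_out --motion "1 0 0 1 0;1 0 0 1 0;1 0 0 0.5 0;1 0 0 0.5 0;1 0 0 0 0;1 0 0 0 0;1 0 0 0 0;1 0 0 0 0"

```text
clock: 38.75
tcp_pos: [0.6188, 0.0281, 0.0743]
orientation: [2.18, 2.261, -0.0]
contact_force: [2.4, -4.7, 2.6]
grip_width: 0.0195
```

>>> carry_out --motion "1 0 0 1 0;1 0 0 1 0;1 0 0 0 0;1 0 0 0 0;1 0 0 0 0;1 0 0 0 0;1 0 0 0 0;1 0 0 0 0"

```text
clock: 39.75
tcp_pos: [0.619, 0.0279, 0.0735]
orientation: [2.18, 2.261, 0.001]
contact_force: [-0.9, -4.9, 11.8]
grip_width: 0.0189
```

```bash
python3 - <<'E'
from lean import *
p,im=shot('wrist','w23')
todo([.6187,.0274,.107],.036)
cv2.imwrite('pics/c.png',cv2.resize(im[100:400,190:430],None,fx=2,fy=2,interpolation=cv2.INTER_CUBIC)[:600])
p,im=shot('side');cv2.imwrite('pics/si8.png',cv2.resize(im[170:310,220:360],None,fx=4,fy=4))
E
```

```text
t 39.8 tcp [0.619  0.028  0.0735] w 0.0193 F [-2.1 -5.5 13.7] j7 0.38
tool x in world [-0.036  0.999  0.   ] y [0.999 0.036 0.001]
shift mm [ -0.6  -0.3 -33.5] dist 33.5
twist 0.0 (alt -3.141 )
shift after twist [ -0.6  -0.3 -33.5]
```

View pics/c.png

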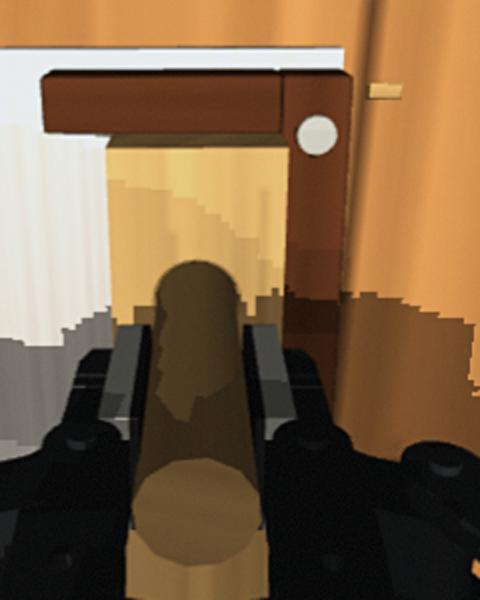

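View pics/si8.png

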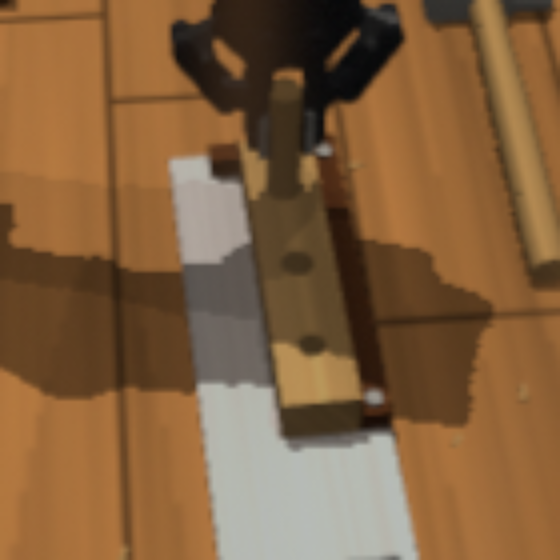

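>>> carry_out --motion "1 -0.5 0 -1 0;1 0 0 0 0;0.5 0 0 0 0;0.5 0 0 0 0;0.5 0 0 0 0;0.5 0 0 -40 0;0.5 0 0 -50 0;0.5 0 0 -40 0"

```text
clock: 40.85
tcp_pos: [0.6185, 0.0284, 0.2049]
orientation: [-2.18, -2.262, -0.001]
contact_force: [1.1, 0.6, 0.1]
grip_width: 0.0427
```

```bash
python3 - <<'E'
from lean import *
todo([.50,.30,.22],.036)
p,im=shot('wrist','w24')
p,im=shot('scene');cv2.imwrite('pics/sc8.png',cv2.resize(im[150:300,150:350],None,fx=3.5,fy=3.5))
E
```

```text
t 40.85 tcp [0.6185 0.0284 0.2049] w 0.0427 F [1.1 0.6 0.1] j7 0.28
tool x in world [-0.037  0.999  0.   ] y [0.999 0.037 0.   ]
shift mm [ 275.8 -108.4  -15. ] dist 296.7
twist 0.001 (alt -3.14 )
shift after twist [ 275.7 -108.7  -15. ]
```

View pics/w24.png

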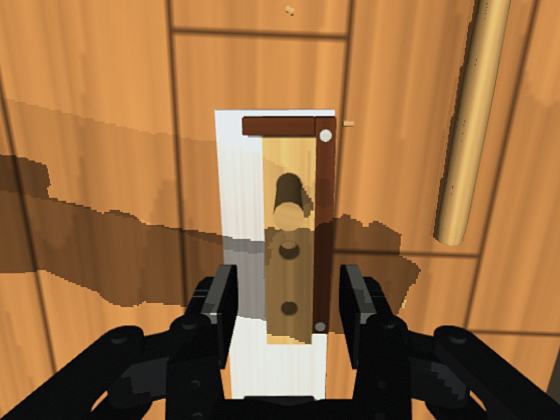

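View pics/sc8.png

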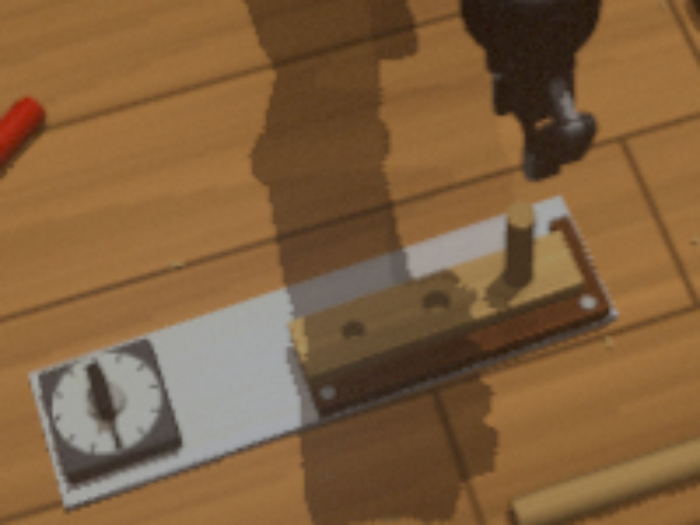

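>>> carry_out --motion "0.3 35 -13 -2 0;0.3 35 -14 -2 0;0.3 35 -14 -2 0;0.3 35 -14 -2 0;0.3 35 -14 -2 0;0.3 35 -14 -2 0;0.3 35 -13 -2 0;0.3 30 -12 0 0"

```text
clock: 41.95
tcp_pos: [0.4991, 0.3007, 0.2166]
orientation: [-2.178, -2.263, 0.001]
contact_force: [0.1, 0.6, -0.7]
grip_width: 0.0601
```

>>> carry_out --motion "0.3 0 0 0 0;0.3 0 0 0 0;0.3 0 0 0 0;0.3 0 0 0 0;0.3 0 0 0 0;0.3 0 0 0 0;0.3 0 0 0 0;0.3 0 0 0 0"

```text
clock: 42.95
tcp_pos: [0.5004, 0.299, 0.2173]
orientation: [-2.18, -2.262, -0.0]
contact_force: [1.2, -0.1, 0.5]
grip_width: 0.06
```

```bash
python3 - <<'E'
from lean import *
todo([.492,.391,.10],.036)
p,im=shot('wrist','w25')
c=proj(p,[.492,.391,.091])[0];print(c)
x,y=int(c[0])-50,max(int(c[1])-50,0);print(x,y)
cv2.imwrite('pics/c.png',cv2.resize(im[y:y+100,x:x+100],None,fx=6,fy=6,interpolation=cv2.INTER_NEAREST))
E
```

```text
t 42.95 tcp [0.5004 0.299  0.2173] w 0.06 F [ 1.2 -0.1  0.5] j7 -0.25
tool x in world [-0.037  0.999  0.   ] y [ 0.999  0.037 -0.   ]
shift mm [ 92.3  -5.  117.3] dist 149.3
twist 0.001 (alt -3.141 )
shift after twist [ 92.3  -5.1 117.3]
[281.80154161  63.61896227]
231 13
```

View pics/w25.png

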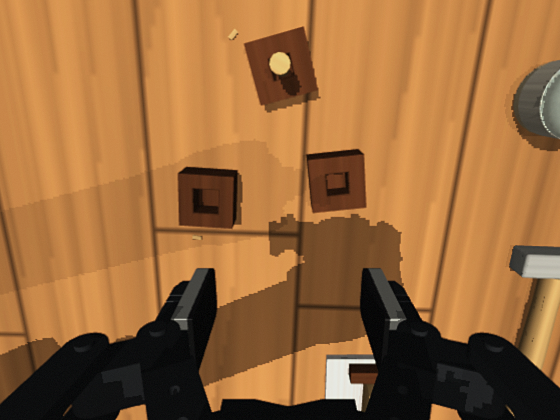

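View pics/c.png

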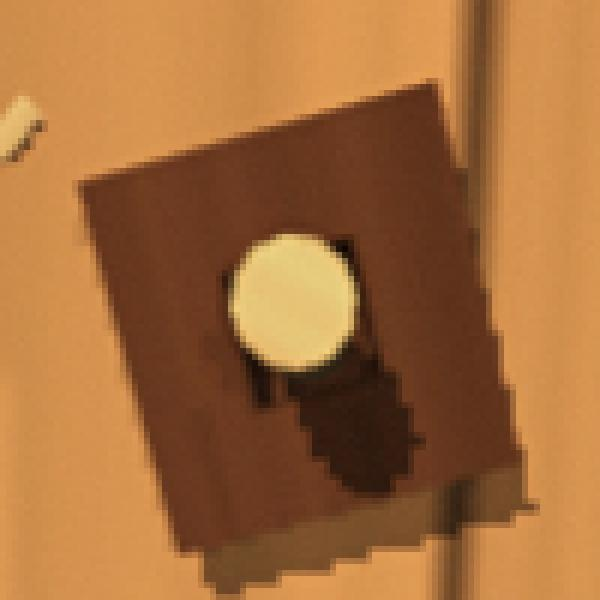

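```bash
python3 - <<'E'
from lean import *
p=camera_params('wrist')
B=plane(p,[(280.0,63.2)],.091)[0];print(B)
q=plane(p,[(231+80/6,13+183/6),(231+435/6,13+82/6),(231+520/6,13+462/6),(231+180/6,13+550/6)],.03);print(q.round(4),q.mean(0))
todo([B[0],B[1],.047],.036)
E
```

```text
[0.490784  0.3912198 0.091    ]
[[0.4604 0.4078 0.03  ]
 [0.5074 0.4218 0.03  ]
 [0.5217 0.3744 0.03  ]
 [0.4744 0.3608 0.03  ]] [0.49097887 0.39117457 0.03      ]
t 43.0 tcp [0.5004 0.299  0.2173] w 0.0597 F [0.6 0.4 0.4] j7 -0.25
tool x in world [-0.037  0.999  0.   ] y [ 0.999  0.037 -0.   ]
shift mm [ 92.5  -6.2 170.3] dist 193.9
twist 0.001 (alt -3.141 )
shift after twist [ 92.5  -6.3 170.3]
```

>>> carry_out --motion "0.3 46 -3 0 0;0.3 46.5 -3 0 0;0.3 0 0 20 0;0.3 0 0 35 0;0.3 0 0 40 0;0.3 0 0 40 0;0.3 0 0 25 0;0.3 0 0 10 0" --newtons 20

```text
clock: 44.0
tcp_pos: [0.4904, 0.3897, 0.0455]
orientation: [2.181, 2.261, -0.005]
contact_force: [0.1, 0.4, 0.4]
grip_width: 0.0596
```

```bash
python3 - <<'E'
from h import *
p,im=shot('wrist','w26')
todo([.4908,.3912,.047],.036)
E
```

```text
t 44.05 tcp [0.4904 0.3898 0.0453] w 0.0596 F [-0.8 -0.4 -0.9] j7 -0.23
tool x in world [-0.036  0.999 -0.002] y [ 0.999  0.036 -0.002]
shift mm [ 1.4  0.5 -1.7] dist 2.2
twist 0.0 (alt -3.141 )
shift after twist [ 1.4  0.5 -1.7]
```

View pics/w26.png

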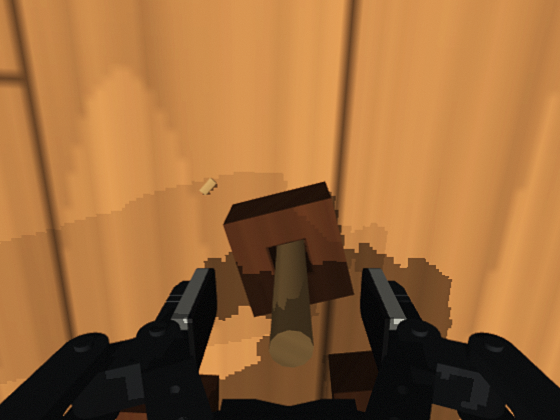

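>>> carry_out --motion "1 1 0 0 0;1 0 0 0 0;1 0 0 0 0;1 0 0 0 0;1 0 0 0 0;1 0 0 0 0;1 0 0 -8 0;1 0 0 -8 0" --newtons 25

```text
clock: 45.05
tcp_pos: [0.4909, 0.3921, 0.0638]
orientation: [2.18, 2.262, -0.0]
contact_force: [0.8, 0.9, 0.1]
grip_width: 0.013
```

>>> carry_out --motion "1 0 0 0 0;1 -2 0 0 0;1 -2 0 0 0;1 -2 0 0 0;1 -2 0 0 0;1 -2 0 0 0;1 -1 0 0 0;1 0 0 0 0"

```text
clock: 46.05
tcp_pos: [0.4912, 0.3818, 0.0634]
orientation: [-2.179, -2.262, -0.001]
contact_force: [-2.0, 4.4, 2.6]
grip_width: 0.013
```

```bash
python3 - <<'E'
from h import *
p,im=shot('wrist','w27')
todo([.4908,.3912,.047],.036)
E
```

```text
t 46.1 tcp [0.4912 0.3818 0.0634] w 0.0135 F [-1.4  4.6  2.2] j7 -0.23
tool x in world [-0.037  0.999  0.001] y [ 0.999  0.037 -0.   ]
shift mm [ 9.4 -0.  16.4] dist 18.9
twist 0.001 (alt -3.14 )
shift after twist [ 9.4 -0.  16.4]
```

View pics/w27.png

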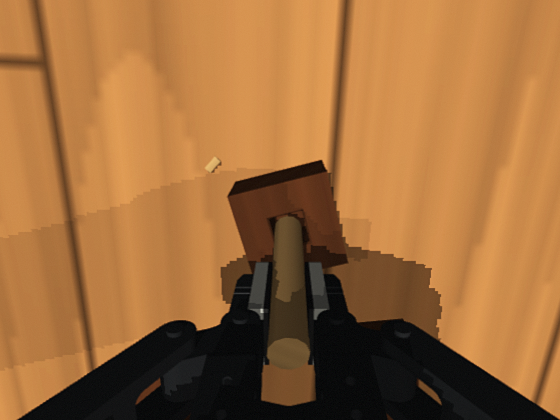

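Grip width 13.3 mm confirms the thin dowel. I'll lift and measure the lean.

>>> carry_out --motion "1 -0.5 0 0 0;1 0 0 0 0;1 0 0 -10 0;1 0 0 -30 0;1 0 0 -40 0;1 0 0 -40 0;1 0 0 0 0;1 0 0 0 0"

```text
clock: 47.1
tcp_pos: [0.4912, 0.3793, 0.1826]
orientation: [2.181, 2.261, -0.003]
contact_force: [-0.0, -0.2, 0.3]
grip_width: 0.0132
```

```bash
python3 - <<'E'
from lean import *
p,im=shot('wrist','w28')
todo([.6235,-.085,.19],.036)
for s in (.059,.061,.063): print(s);predict(p,.085,.007,s,[7,9,11])
cv2.imwrite('pics/c.png',cv2.resize(im[150:400,220:360],None,fx=2.4,fy=2.4,interpolation=cv2.INTER_CUBIC))
E
```

```text
t 47.15 tcp [0.4908 0.3794 0.1821] w 0.013 F [-1.  -0.6 -1.5] j7 -0.32
tool x in world [-0.036  0.999 -0.002] y [ 0.999  0.036 -0.002]
shift mm [-468.9  115.7   -7.1] dist 483.1
twist 0.0 (alt -3.141 )
shift after twist [-468.9  115.9   -7.1]
0.059
7 top [290.6 357.6] top +-x edge [290.6 340.9] [290.5 373.5] foot+edge [289.2 217.4] foot rel tcp mm [ 7.2  0.  39.9]
9 top [290.5 359.7] top +-x edge [290.6 343.7] [290.5 374.9] foot+edge [289.2 214.1] foot rel tcp mm [ 9.2  0.  39.6]
11 top [290.5 361.7] top +-x edge [290.6 346.4] [290.5 376.1] foot+edge [289.3 210.8] foot rel tcp mm [11.3  0.  39.2]
0.061
7 top [290.5 352.7] top +-x edge [290.6 336.2] [290.5 368.5] foot+edge [289.2 215.7] foot rel tcp mm [ 7.4  0.  41.8]
9 top [290.5 354.6] top +-x edge [290.6 338.7] [290.4 369.7] foot+edge [289.2 212.3] foot rel tcp mm [ 9.5  0.  41.5]
11 top [290.5 356.4] top +-x edge [290.6 341.2] [290.4 370.8] foot+edge [289.2 208.9] foot rel tcp mm [11.6  0.  41.2]
0.063
7 top [290.5 348. ] top +-x edge [290.5 331.5] [290.4 363.6] foot+edge [289.2 214. ] foot rel tcp mm [ 7.7  0.  43.8]
9 top [290.5 349.7] top +-x edge [290.5 333.9] [290.4 364.7] foot+edge [289.2 210.5] foot rel tcp mm [ 9.9  0.  43.5]
11 top [290.4 351.3] top +-x edge [290.5 336.2] [290.4 365.6] foot+edge [289.2 207. ] foot rel tcp mm [12.   0.  43.1]
```

View pics/c.png

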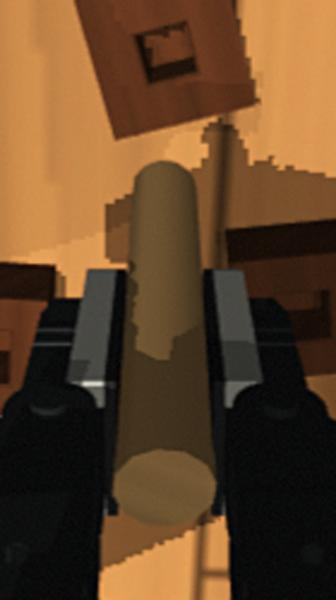

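>>> carry_out --motion "1 2.8 0 0 0;1 0 0 40 0;1 0 0 40 0;1 0 0 25 0;1 0 0 10 0;1 0 0 3 0;1 0 0 0 0;1 0 0 0 0"

```text
clock: 48.15
tcp_pos: [0.4918, 0.3839, 0.0662]
orientation: [-2.18, -2.262, -0.002]
contact_force: [0.2, 0.3, 0.4]
grip_width: 0.0133
```

>>> carry_out --motion "1 -1.5 0 0 0;1 -1.5 0 0 0;1 -1.5 0 0 0;1 -1.2 0 0 0;1 0 0 0 0;1 0 0 0 0;1 0 0 0 0;1 0 0 0 0"

```text
clock: 49.15
tcp_pos: [0.4917, 0.3783, 0.0656]
orientation: [-2.18, -2.262, -0.001]
contact_force: [-0.4, 5.1, 2.4]
grip_width: 0.0133
```

>>> carry_out --motion "1 0 0 -15 0;1 0 0 -30 0;1 0 0 -40 0;1 0 0 -30 0;1 0 0 0 0;1 0 0 0 0;1 0 0 0 0;1 0 0 0 0"

```text
clock: 50.15
tcp_pos: [0.4911, 0.3772, 0.1793]
orientation: [2.18, 2.262, -0.003]
contact_force: [-0.4, 0.9, -0.0]
grip_width: 0.0133
```

```bash
python3 - <<'E'
from lean import *
p,im=shot('wrist','w29')
todo([.6235,-.085,.19],.036)
for s in (.061,): print(s);predict(p,.085,.007,s,[7,9,11])
cv2.imwrite('pics/c.png',cv2.resize(im[150:400,220:360],None,fx=2.4,fy=2.4,interpolation=cv2.INTER_CUBIC))
E
```

```text
t 50.2 tcp [0.4913 0.3774 0.1796] w 0.0132 F [-0.2 -0.5  0.6] j7 -0.32
tool x in world [-0.037  0.999 -0.001] y [ 0.999  0.037 -0.001]
shift mm [-466.9  115.1  -10. ] dist 481.0
twist 0.001 (alt -3.141 )
shift after twist [-466.8  115.5  -10. ]
0.061
7 top [291.9 354.4] top +-x edge [292.  337.8] [291.8 370.2] foot+edge [290.2 216.2] foot rel tcp mm [ 7.4  0.  41.8]
9 top [291.9 356.3] top +-x edge [292.  340.4] [291.8 371.4] foot+edge [290.3 212.7] foot rel tcp mm [ 9.5  0.  41.5]
11 top [291.9 358.1] top +-x edge [292.  342.9] [291.8 372.5] foot+edge [290.3 209.3] foot rel tcp mm [11.6  0.  41.2]
```

View pics/c.png

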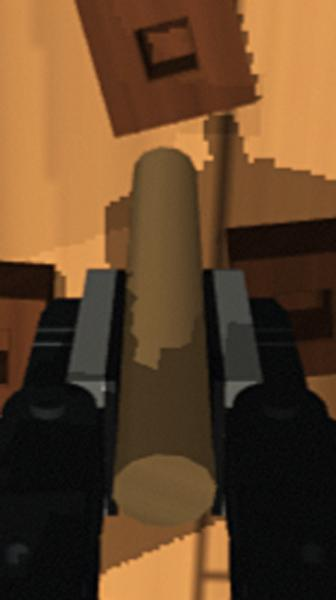

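>>> carry_out --motion "1 -20 4 -10 0;1 -40 9 -10 0;1 -50 11 0 0;1 -50 11 0 0;1 -50 11 0 0;1 -50 11 0 0;1 -50 11 0 0;1 -50 11 0 0" --newtons 30

```text
clock: 51.2
tcp_pos: [0.5837, 0.0176, 0.2011]
orientation: [2.181, 2.26, 0.001]
contact_force: [0.1, 0.1, 0.2]
grip_width: 0.0133
```

>>> carry_out --motion "1 -50 11 0 0;1 -50 11 0 0;1 -40 9 0 0;1 -22 5 0 0;1 0 0 0 0;1 0 0 0 0;1 0 0 0 0;1 0 0 0 0"

```text
clock: 52.2
tcp_pos: [0.6258, -0.1385, 0.2003]
orientation: [-2.178, -2.264, -0.0]
contact_force: [-0.4, 0.4, -0.8]
grip_width: 0.0134
```

```bash
python3 - <<'E'
from lean import *
p,im=shot('wrist','w30')
todo([.6235,-.0925,.19],.036)
predict(p,.085,.007,.061,[9,10,11])
cv2.imwrite('pics/c.png',cv2.resize(im[50:350,190:430],None,fx=2,fy=2,interpolation=cv2.INTER_CUBIC))
E
```

```text
t 52.25 tcp [ 0.6258 -0.1387  0.2003] w 0.0133 F [-0.9 -0.1 -0.4] j7 0.56
tool x in world [-0.038  0.999  0.   ] y [ 0.999  0.038 -0.   ]
shift mm [46.3 -0.5 10.3] dist 47.4
twist 0.002 (alt -3.139 )
shift after twist [46.3 -0.6 10.3]
9 top [291.4 356.7] top +-x edge [291.5 340.9] [291.3 371.8] foot+edge [289.9 213.3] foot rel tcp mm [ 9.5 -0.  41.5]
10 top [291.4 357.6] top +-x edge [291.5 342.1] [291.3 372.4] foot+edge [289.9 211.6] foot rel tcp mm [10.6  0.  41.4]
11 top [291.4 358.5] top +-x edge [291.5 343.4] [291.3 372.9] foot+edge [289.9 209.9] foot rel tcp mm [11.6 -0.  41.2]
```

View pics/w30.png

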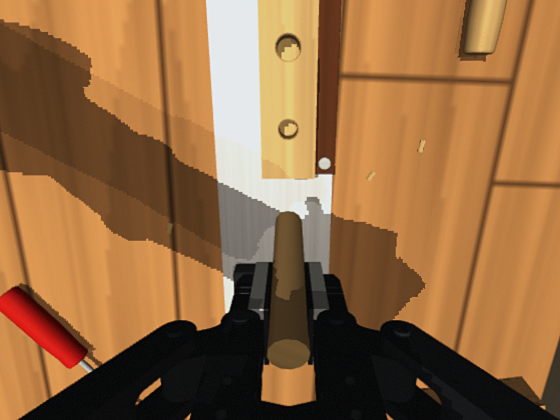

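View pics/c.png

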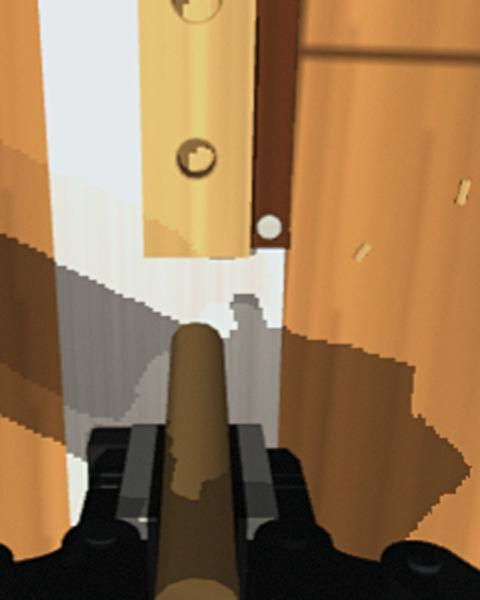

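```bash
python3 - <<'E'
from lean import *
p=camera_params('wrist')
B=plane(p,[(288.0,128.75)],.04)[0];print(B)
E=plane(p,[(190+143/2,50+258/2)],.04);F=plane(p,[(190+290/2,50+248/2)],.024);print(E,F)
o,M=state();print(M.T@(B-o['tcp_pos'])*1000)
E
```

```text
[ 0.62317192 -0.0930244   0.04      ]
[[ 0.6028074  -0.13478449  0.04      ]] [[ 0.66551236 -0.13190531  0.024     ]]
[ 45.70317473  -0.81884961 160.31820612]
```

>>> carry_out --motion "1 35 -0.8 0 0;1 0 0 25 0;1 0 0 30 0;1 0 0 25 0;1 0 0 18 0;1 0 0 10 0;1 0 0 4 0;1 0 0 0 0"

```text
clock: 53.25
tcp_pos: [0.624, -0.1048, 0.0887]
orientation: [2.18, 2.262, 0.001]
contact_force: [-0.1, -1.0, -0.1]
grip_width: 0.013
```

```bash
python3 - <<'E'
from lean import *
p,im=shot('wrist','w31')
todo([.6232,-.0930,.08],.036)
cv2.imwrite('pics/c.png',cv2.resize(im[130:330,210:370],None,fx=3,fy=3,interpolation=cv2.INTER_CUBIC)[:600])
E
```

```text
t 53.3 tcp [ 0.6241 -0.1049  0.0889] w 0.0129 F [-0.8 -0.5 -0.4] j7 0.59
tool x in world [-0.037  0.999 -0.   ] y [0.999 0.037 0.001]
shift mm [11.9 -0.5  8.9] dist 14.9
twist 0.001 (alt -3.141 )
shift after twist [11.9 -0.5  8.9]
```

View pics/c.png

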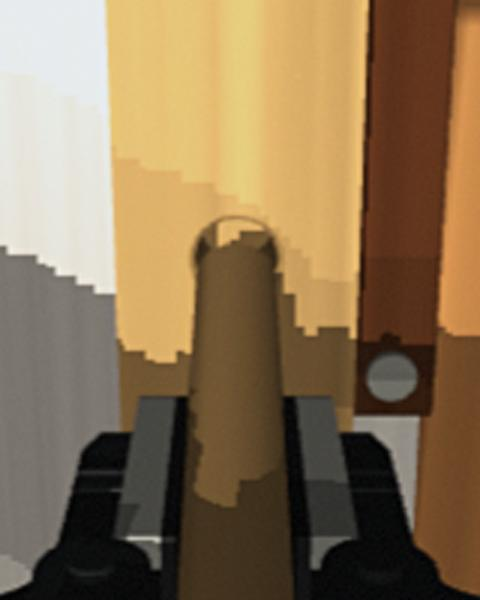

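>>> carry_out --motion "1 0.9 -0.4 0 0;1 0 0 3 0;1 0 0 2 0;1 0 0 1 0;1 0 0 1 0;1 0 0 1 0;1 0 0 1 0;1 0 0 0 0" --newtons 25

```text
clock: 54.3
tcp_pos: [0.6234, -0.1039, 0.0793]
orientation: [2.18, 2.262, 0.0]
contact_force: [0.5, 0.4, -0.9]
grip_width: 0.0134
```

```bash
python3 - <<'E'
from lean import *
p,im=shot('wrist','w32')
todo([.6232,-.0930,.08],.036)
cv2.imwrite('pics/c.png',cv2.resize(im[130:330,210:370],None,fx=3,fy=3,interpolation=cv2.INTER_CUBIC)[:600])
E
```

```text
t 54.35 tcp [ 0.6234 -0.1039  0.0794] w 0.0129 F [ 0.3 -0.8 -0.8] j7 0.59
tool x in world [-0.037  0.999 -0.   ] y [0.999 0.037 0.   ]
shift mm [10.9  0.2 -0.6] dist 10.9
twist 0.001 (alt -3.141 )
shift after twist [10.9  0.2 -0.6]
```

View pics/c.png

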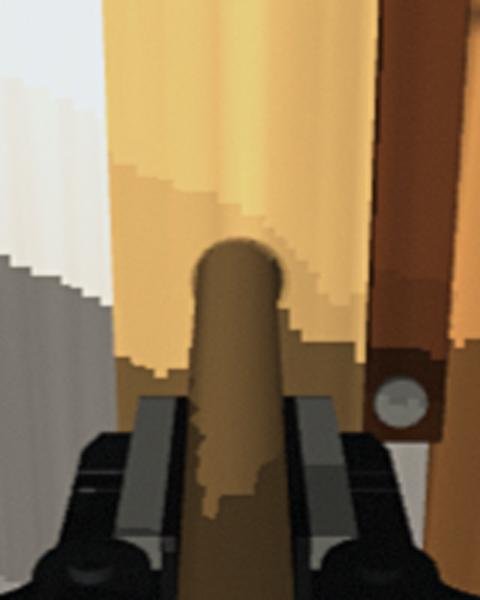

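>>> carry_out --motion "1 0 0 1 0;1 0 0 0.5 0;1 1.5 0 0 0;1 1.5 0 0 0;1 1.5 0 0 0;1 1.5 0 0 0;1 1 0 0 0;1 0 0 0 0"

```text
clock: 55.35
tcp_pos: [0.6234, -0.0991, 0.0785]
orientation: [2.179, 2.258, -0.001]
contact_force: [1.9, -5.0, 1.9]
grip_width: 0.0131
```

```bash
python3 - <<'E'
from lean import *
p,im=shot('wrist','w33')
todo([.6232,-.0930,.08],.036)
predict(p,.085,.007,.061,[0,3,6])
cv2.imwrite('pics/c.png',cv2.resize(im[130:400,210:370],None,fx=2.2,fy=2.2,interpolation=cv2.INTER_CUBIC)[:600])
E
```

```text
t 55.4 tcp [ 0.6234 -0.0991  0.0785] w 0.0135 F [ 0.4 -5.9  1. ] j7 0.58
tool x in world [-0.036  0.999 -0.003] y [0.999 0.036 0.002]
shift mm [ 6.1 -0.  -1.5] dist 6.3
twist -0.0 (alt 3.141 )
shift after twist [ 6.1 -0.  -1.5]
0 top [291.5 347. ] top +-x edge [291.5 328.2] [291.4 365.1] foot+edge [289.9 228.6] foot rel tcp mm [ 0.   0.  42.3]
3 top [291.4 350.2] top +-x edge [291.5 332.3] [291.4 367.4] foot+edge [289.9 223.3] foot rel tcp mm [ 3.2  0.  42.2]
6 top [291.4 353.2] top +-x edge [291.5 336.3] [291.3 369.4] foot+edge [289.9 218. ] foot rel tcp mm [ 6.4  0.  42. ]
```

View pics/c.png

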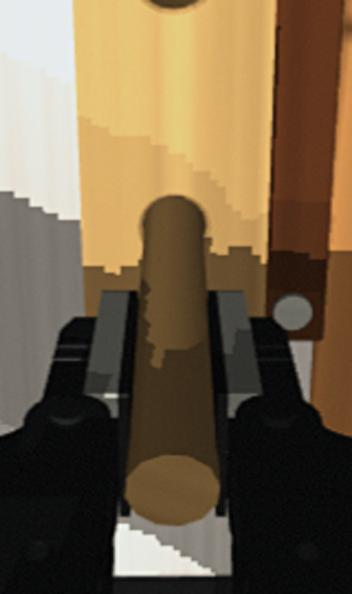

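>>> carry_out --motion "1 1.5 0 0 0;1 1.5 0 0 0;1 1 0 0 0;1 1 0 0 0;1 0 0 1 0;1 0 0 1 0;1 0 0 1 0;1 0 0 0 0"

```text
clock: 56.4
tcp_pos: [0.6235, -0.0941, 0.0756]
orientation: [2.179, 2.258, -0.001]
contact_force: [1.6, -5.8, 2.2]
grip_width: 0.0133
```

```bash
python3 - <<'E'
from lean import *
p,im=shot('wrist','w34')
todo([.6232,-.0930,.08],.036)
predict(p,.085,.007,.061,[0,3,6])
cv2.imwrite('pics/c.png',cv2.resize(im[130:400,210:370],None,fx=2.2,fy=2.2,interpolation=cv2.INTER_CUBIC)[:600])
E
```

```text
t 56.45 tcp [ 0.6235 -0.0942  0.0756] w 0.0131 F [ 1.2 -5.8  1. ] j7 0.58
tool x in world [-0.035  0.999 -0.003] y [0.999 0.035 0.002]
shift mm [ 1.2 -0.2 -4.4] dist 4.5
twist -0.001 (alt 3.141 )
shift after twist [ 1.2 -0.2 -4.4]
0 top [291.5 347. ] top +-x edge [291.6 328.2] [291.4 365.1] foot+edge [289.9 228.6] foot rel tcp mm [ 0.   0.  42.3]
3 top [291.5 350.2] top +-x edge [291.6 332.3] [291.4 367.4] foot+edge [289.9 223.3] foot rel tcp mm [ 3.2 -0.  42.2]
6 top [291.5 353.3] top +-x edge [291.6 336.4] [291.4 369.4] foot+edge [289.9 218. ] foot rel tcp mm [ 6.4 -0.  42. ]
```

View pics/c.png

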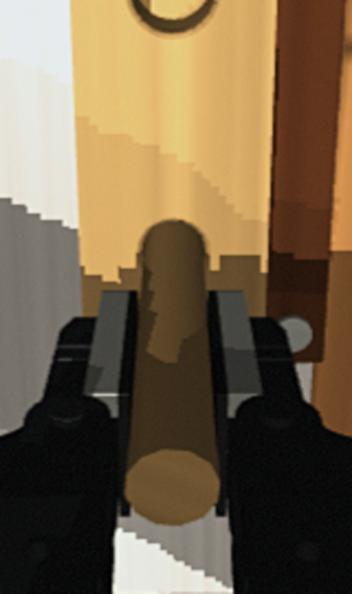

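>>> carry_out --motion "1 1 0 0 0;1 0 0 2 0;1 0 0 2 0;1 0 0 2 0;1 0 0 2 0;1 0 0 2 0;1 0 0 2 0;1 0 0 2 0" --newtons 40

```text
clock: 57.45
tcp_pos: [0.6235, -0.0941, 0.0619]
orientation: [2.179, 2.257, -0.002]
contact_force: [0.7, -7.2, 4.0]
grip_width: 0.0124
```

>>> carry_out --motion "1 0 0 1 0;1 0 0 1 0;1 0 0 1 0;1 0 0 1 0;1 0 0 0 0;1 0 0 0 0;1 0 0 0 0;1 0 0 0 0"

```text
clock: 58.45
tcp_pos: [0.6235, -0.094, 0.0581]
orientation: [2.179, 2.257, -0.001]
contact_force: [0.2, -5.8, 4.3]
grip_width: 0.0129
```

>>> carry_out --motion "1 0 0 1 0;1 0 0 1 0;1 0 0 1 0;1 0 0 0 0;1 0 0 0 0;1 0 0 0 0;1 0 0 0 0;1 0 0 0 0"

```text
clock: 59.45
tcp_pos: [0.624, -0.0944, 0.0577]
orientation: [2.18, 2.256, 0.002]
contact_force: [-6.1, -3.9, 27.7]
grip_width: 0.0129
```

```bash
python3 - <<'E'
from lean import *
p,im=shot('wrist','w35')
todo([.6232,-.0930,.08],.036)
predict(p,.085,.007,.061,[0,3,6])
cv2.imwrite('pics/c.png',cv2.resize(im[130:400,210:370],None,fx=2.2,fy=2.2,interpolation=cv2.INTER_CUBIC)[:600])
E
```

```text
t 59.5 tcp [ 0.624  -0.0944  0.0577] w 0.0129 F [-5.7 -5.4 27.3] j7 0.59
tool x in world [-0.034  0.999 -0.003] y [0.999 0.034 0.004]
shift mm [  1.4  -0.6 -22.3] dist 22.4
twist -0.002 (alt 3.14 )
shift after twist [  1.4  -0.6 -22.3]
0 top [291.4 347. ] top +-x edge [291.5 328.2] [291.4 365.1] foot+edge [289.9 228.6] foot rel tcp mm [ 0.  -0.  42.3]
3 top [291.4 350.2] top +-x edge [291.5 332.3] [291.4 367.4] foot+edge [289.9 223.3] foot rel tcp mm [ 3.2  0.  42.2]
6 top [291.4 353.3] top +-x edge [291.5 336.3] [291.3 369.4] foot+edge [289.9 218. ] foot rel tcp mm [ 6.4  0.  42. ]
```

View pics/c.png

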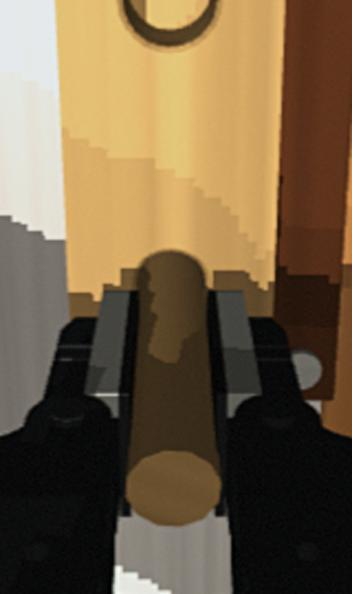

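>>> carry_out --motion "1 -0.5 0 -2.5 0;1 0 0 0 0;0.5 0 0 0 0;0.5 0 0 0 0;0.5 0 0 0 0;0.5 0 0 -40 0;0.5 0 0 -50 0;0.5 -30 0 -50 0"

```text
clock: 60.5
tcp_pos: [0.6241, -0.118, 0.1969]
orientation: [-2.172, -2.266, -0.001]
contact_force: [0.8, -0.5, -0.0]
grip_width: 0.0427
```

>>> carry_out --motion "0.5 -50 0 0 0;0.5 -50 0 0 0;0.5 -30 0 0 0;0.5 0 0 0 0;0.5 0 0 0 0;0.5 0 0 0 0;0.5 0 0 0 0;0.5 0 0 0 0"

```text
clock: 61.5
tcp_pos: [0.6289, -0.2504, 0.1963]
orientation: [-2.179, -2.263, -0.0]
contact_force: [0.2, 1.2, -0.3]
grip_width: 0.0429
```

```bash
python3 - <<'E'
from lean import *
todo([.6232,-.0930,.08],.036)
p,im=shot('wrist','w36')
p,im=shot('scene');cv2.imwrite('pics/sc9.png',cv2.resize(im[150:300,150:350],None,fx=3.8,fy=3.8,interpolation=cv2.INTER_CUBIC))
p,im=shot('side');cv2.imwrite('pics/si9.png',cv2.resize(im[170:360,200:360],None,fx=3.1,fy=3.1,interpolation=cv2.INTER_CUBIC))
E
```

```text
t 61.5 tcp [ 0.6289 -0.2504  0.1963] w 0.0429 F [ 0.2  1.2 -0.3] j7 0.72
tool x in world [-0.038  0.999  0.   ] y [0.999 0.038 0.   ]
shift mm [157.5   0.3 116.4] dist 195.8
twist 0.002 (alt -3.14 )
shift after twist [157.5  -0.  116.4]
```

View pics/w36.png

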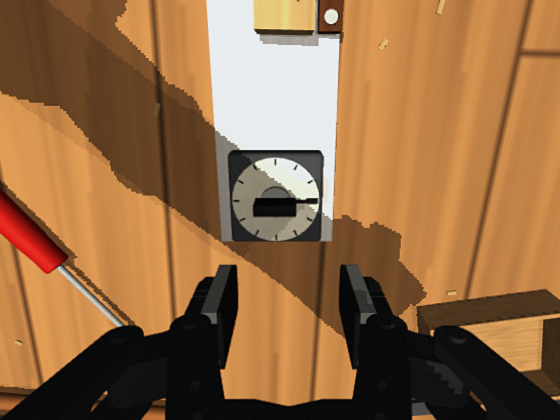

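View pics/sc9.png

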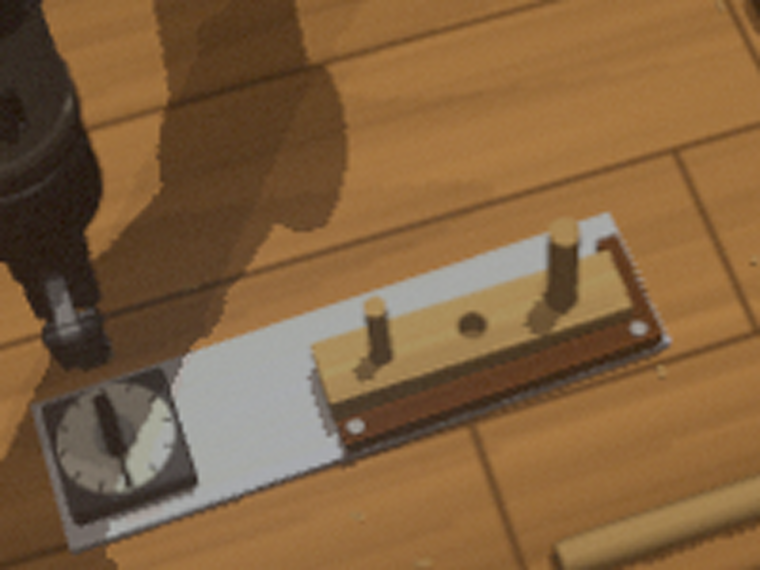

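View pics/si9.png

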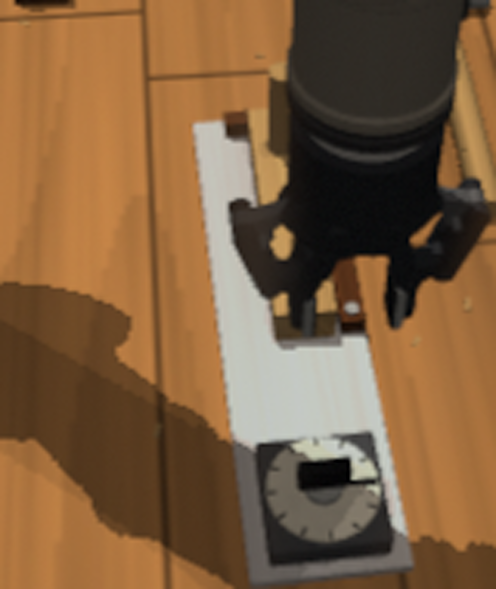

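>>> carry_out --motion "0.5 0 0 -20 0;0.5 50 0 -20 0;0.5 55 0 0 0;0.5 55 0 0 0;0.5 55 0 0 0;0.5 25 0 0 0;0.5 0 0 0 0;0.5 0 0 0 0"

```text
clock: 62.65
tcp_pos: [0.62, -0.0131, 0.2373]
orientation: [2.181, 2.259, 0.001]
contact_force: [0.8, -0.4, 0.1]
grip_width: 0.0427
```

```bash
python3 - <<'E'
from lean import *
todo([.6232,-.0930,.08],.036)
p,im=shot('wrist','w37')
cv2.imwrite('pics/c.png',cv2.resize(im[60:360,190:390],None,fx=2,fy=2,interpolation=cv2.INTER_CUBIC))
E
```

```text
t 62.65 tcp [ 0.62   -0.0131  0.2373] w 0.0427 F [ 0.8 -0.4  0.1] j7 0.32
tool x in world [-0.035  0.999 -0.001] y [0.999 0.035 0.001]
shift mm [-7.980e+01  1.000e-01  1.574e+02] dist 176.5
twist -0.001 (alt 3.141 )
shift after twist [-7.980e+01  1.000e-01  1.574e+02]
```

View pics/c.png

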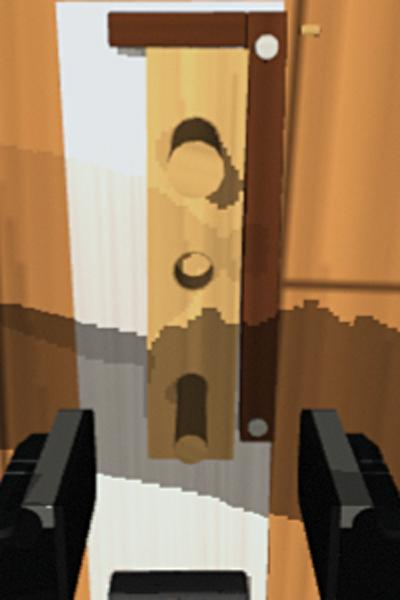

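```bash
python3 - <<'E'
from lean import *
p,im=shot('wrist')
cv2.imwrite('pics/c2.png',cv2.resize(im[200:300,250:350],None,fx=6,fy=6,interpolation=cv2.INTER_NEAREST))
C=lambda u,v:(190+u/2-.25,60+v/2-.25)
a=.036
def J(X): d=X[:,:2]-[.6213,-.0325]; return (np.c_[d[:,0]*np.cos(a)+d[:,1]*np.sin(a),-d[:,0]*np.sin(a)+d[:,1]*np.cos(a)]*1000).round(1)
print('rail far edge',J(plane(p,[C(248,50),C(234,456)],.04)))
print('rail near edge',J(plane(p,[C(147,50),C(148,456)],.04)))
print('fence inner',J(plane(p,[C(247,60),C(241,436)],.024)),'outer',J(plane(p,[C(286,20),C(274,440)],.024)))
print('bores', J(plane(p,[C(193.5,270)],.04)))
E
```

```text
rail far edge [[  21.    97.4]
 [  17.7 -100.1]]
rail near edge [[-22.4  97.5]
 [-26.3 -99.9]]
fence inner [[ 21.7  93.1]
 [ 22.2 -97.4]] outer [[ 38.6 109.9]
 [ 39.7 -99.8]]
bores [[-2.7 -0.8]]
```

View pics/c2.png

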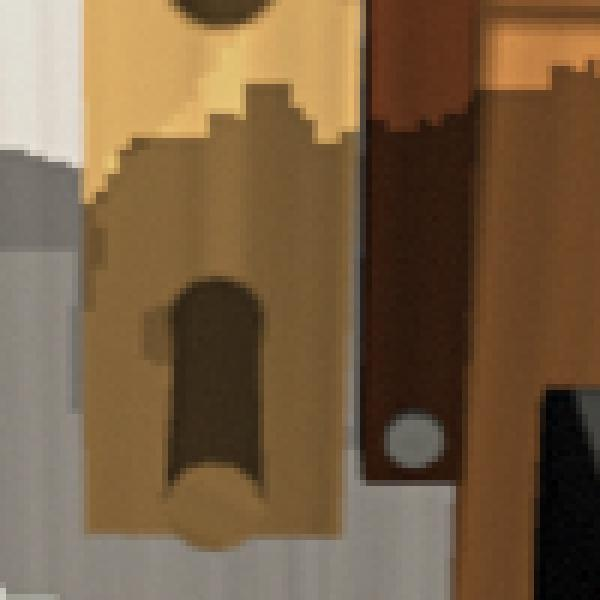

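```bash
python3 - <<'E'
from h import *
todo([.567,-.0545,.034],.036)
E
```

```text
t 62.75 tcp [ 0.6199 -0.0136  0.237 ] w 0.0424 F [1.1 0.2 0.6] j7 0.32
tool x in world [-0.034  0.999 -0.001] y [0.999 0.034 0.001]
shift mm [-38.9 -54.4 203. ] dist 213.7
twist -0.002 (alt 3.14 )
shift after twist [-38.8 -54.5 203. ]
```

>>> carry_out --motion "1 -20 -30 0 0;1 -19 -26 0 0;1 0 0 30 0;1 0 0 50 0;1 0 0 50 0;1 0 0 40 0;1 0 0 23 0;1 0 0 8 0"

```text
clock: 63.75
tcp_pos: [0.5645, -0.0539, 0.0342]
orientation: [-2.182, -2.259, 0.003]
contact_force: [-0.1, 0.5, -0.5]
grip_width: -0.0002
```

```bash
python3 - <<'E'
from h import *
todo([.586,-.0545,.034],.036)
p,im=shot('scene');cv2.imwrite('pics/sc10.png',cv2.resize(im[150:300,150:350],None,fx=3.8,fy=3.8,interpolation=cv2.INTER_CUBIC))
E
```

```text
t 63.75 tcp [ 0.5645 -0.0539  0.0342] w -0.0002 F [-0.1  0.5 -0.5] j7 0.57
tool x in world [-0.035  0.999 -0.001] y [ 0.999  0.035 -0.002]
shift mm [-1.3 21.5  0.2] dist 21.5
twist -0.001 (alt 3.14 )
shift after twist [-1.3 21.5  0.2]
```

View pics/sc10.png

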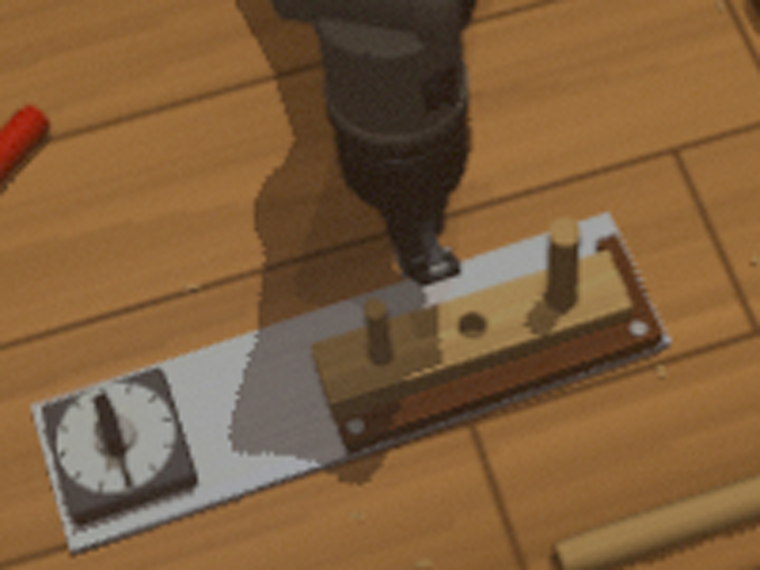

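>>> carry_out --motion "1 0 5 0 0;1 0 5 0 0;1 0 3 0 0;1 0 3 0 0;1 0 2 0 0;1 0 2 0 0;1 0 2 0 0;1 0 0 0 0"

```text
clock: 64.8
tcp_pos: [0.5874, -0.0516, 0.0353]
orientation: [2.18, 2.262, 0.0]
contact_force: [-0.2, -0.0, -0.2]
grip_width: -0.0001
```

>>> carry_out --motion "1 0 1 0 0;1 0 1 0 0;1 0 1 0 0;1 0 0 0 0;1 0 0 0 0;1 0 0 0 0;1 0 0 0 0;1 0 0 0 0"

```text
clock: 65.8
tcp_pos: [0.5903, -0.0515, 0.0353]
orientation: [-2.18, -2.262, -0.0]
contact_force: [0.1, 0.4, 0.4]
grip_width: 0.0001
```

```bash
python3 - <<'E'
from h import *
p,im=shot('wrist','w38')
p,im=shot('side');cv2.imwrite('pics/si10.png',cv2.resize(im[170:360,200:360],None,fx=3.1,fy=3.1,interpolation=cv2.INTER_CUBIC))
E
```

```text
(no output)
```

View pics/w38.png

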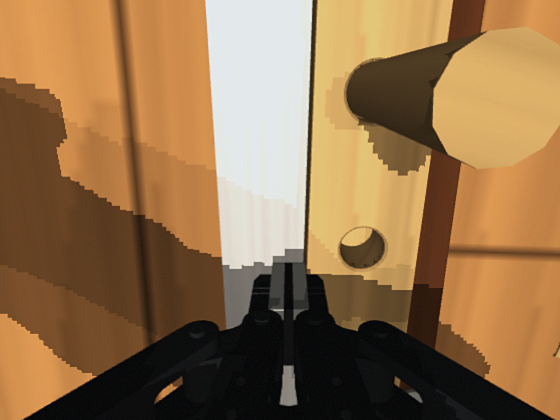

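View pics/si10.png

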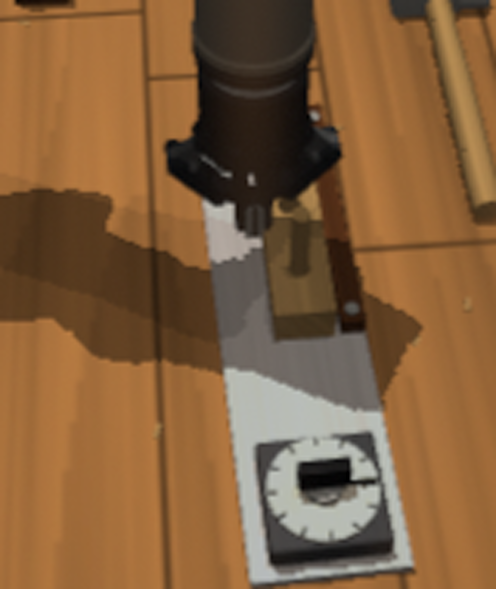

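>>> carry_out --motion "1 0 1 0 0;1 0 1 0 0;1 0 1 0 0;1 0 0 0 0;1 0 0 0 0;1 0 0 0 0;1 0 0 0 0;1 0 0 0 0"

```text
clock: 66.9
tcp_pos: [0.5933, -0.0514, 0.0353]
orientation: [2.18, 2.262, -0.0]
contact_force: [-2.3, -1.5, -1.4]
grip_width: -0.0
```

>>> carry_out --motion "1 0 1 0 0;1 0 1 0 0;1 0 1 0 0;1 0 0 0 0;1 0 0 0 0;1 0 0 0 0;1 0 0 0 0;1 0 0 0 0"

```text
clock: 67.9
tcp_pos: [0.5939, -0.0513, 0.0351]
orientation: [-2.178, -2.259, 0.004]
contact_force: [-9.1, -0.3, 6.0]
grip_width: -0.0
```

>>> carry_out --motion "1 0 1 0 0;1 0 1 0 0;1 0 0 0 0;1 0 0 0 0;1 0 0 0 0;1 0 0 0 0;1 0 0 0 0;1 0 0 0 0"

```text
clock: 68.9
tcp_pos: [0.594, -0.0513, 0.0349]
orientation: [-2.176, -2.256, 0.007]
contact_force: [-13.4, -0.3, 10.1]
grip_width: -0.0002
```

```bash
python3 - <<'E'
from h import *
todo([.586,-.0545,.034],.036)
p,im=shot('wrist','w39')
E
```

```text
t 68.9 tcp [ 0.594  -0.0513  0.0349] w -0.0002 F [-13.4  -0.3  10.1] j7 0.56
tool x in world [-0.036  0.999  0.002] y [ 0.999  0.036 -0.008]
shift mm [-2.9 -8.1  0.9] dist 8.7
twist 0.0 (alt -3.141 )
shift after twist [-2.9 -8.1  0.9]
```

View pics/w39.png

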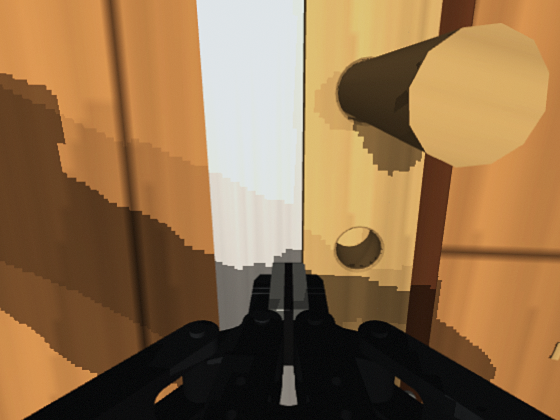

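>>> carry_out --motion "1 0 -10 0 0;1 0 0 -40 0;1 0 0 -40 0;1 -40 0 0 0;1 -40 0 0 0;1 -30 0 0 0;1 0 35 0 0;1 0 0 0 0"

```text
clock: 69.95
tcp_pos: [0.6306, -0.1595, 0.1157]
orientation: [2.176, 2.262, 0.004]
contact_force: [-0.3, 0.2, -0.5]
grip_width: 0.0
```

```bash
python3 - <<'E'
from h import *
todo([.6255,-.165,.03],.036)
p,im=shot('wrist','w40')
E
```

```text
t 69.95 tcp [ 0.6306 -0.1595  0.1157] w 0.0 F [-0.3  0.2 -0.5] j7 0.64
tool x in world [-0.039  0.999 -0.   ] y [0.999 0.039 0.004]
shift mm [-5.3 -5.6 85.7] dist 86.0
twist 0.003 (alt -3.139 )
shift after twist [-5.3 -5.6 85.7]
```

View pics/w40.png

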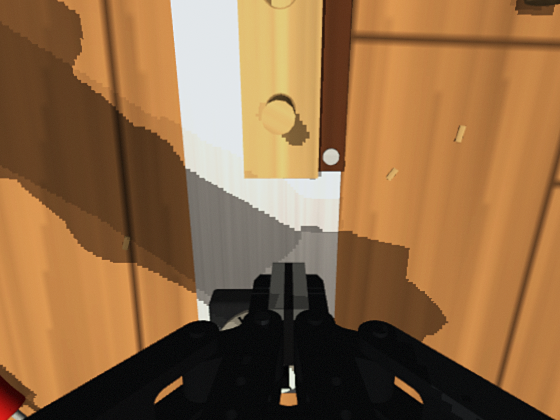

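>>> carry_out --motion "1 -3 -4 0 0;1 0 0 30 0;1 0 0 30 0;1 0 0 20 0;1 0 0 6 0;1 8 0 0 0;1 5 0 0 0;1 2 0 0 0"

```text
clock: 71.0
tcp_pos: [0.6235, -0.1475, 0.0301]
orientation: [2.178, 2.263, 0.002]
contact_force: [-0.2, 0.3, 0.4]
grip_width: 0.0003
```

>>> carry_out --motion "1 1 0 0 0;1 1 0 0 0;1 1 0 0 0;1 0 0 0 0;1 0 0 0 0;1 0 0 0 0;1 0 0 0 0;1 0 0 0 0"

```text
clock: 72.0
tcp_pos: [0.6228, -0.1454, 0.0293]
orientation: [2.18, 2.262, -0.0]
contact_force: [0.0, -0.2, -0.0]
grip_width: 0.0
```

>>> carry_out --motion "1 1 0 0 0;1 1 0 0 0;1 1 0 0 0;1 1 0 0 0;1 0.5 0 0 0;1 0 0 0 0;1 0 0 0 0;1 0 0 0 0"

```text
clock: 73.0
tcp_pos: [0.6225, -0.1438, 0.0296]
orientation: [2.18, 2.258, -0.003]
contact_force: [0.3, -7.8, -1.1]
grip_width: -0.0004
```

>>> carry_out --motion "1 -10 0 0 0;1 -8 0 0 0;1 0 0 -40 0;1 0 0 -60 0;1 0 0 -60 0;1 0 0 -50 0;1 50 0 0 0;1 50 0 0 0"

```text
clock: 74.0
tcp_pos: [0.6197, -0.0582, 0.2403]
orientation: [2.181, 2.26, 0.003]
contact_force: [-0.1, 0.6, -0.1]
grip_width: -0.0003
```

>>> carry_out --motion "0.5 40 0 0 0;0.5 0 0 0 0;0.5 0 0 0 0;0.5 0 0 0 0;0.5 0 0 0 0;0.5 0 0 0 0;0.5 0 0 0 0;0.5 0 0 0 0"

```text
clock: 75.0
tcp_pos: [0.6181, -0.0189, 0.2393]
orientation: [-2.18, -2.262, 0.0]
contact_force: [-0.4, -0.4, 0.0]
grip_width: 0.0426
```

```bash
python3 - <<'E'
from lean import *
todo([.6232,-.0930,.08],.036)
p,im=shot('wrist','w41')
cv2.imwrite('pics/c.png',cv2.resize(im[60:360,190:390],None,fx=2,fy=2,interpolation=cv2.INTER_CUBIC))
E
```

```text
t 75.0 tcp [ 0.6181 -0.0189  0.2393] w 0.0426 F [-0.4 -0.4  0. ] j7 0.33
tool x in world [-0.037  0.999  0.   ] y [ 0.999  0.037 -0.   ]
shift mm [-74.2   2.4 159.3] dist 175.7
twist 0.001 (alt -3.141 )
shift after twist [-74.2   2.5 159.3]
```

View pics/c.png

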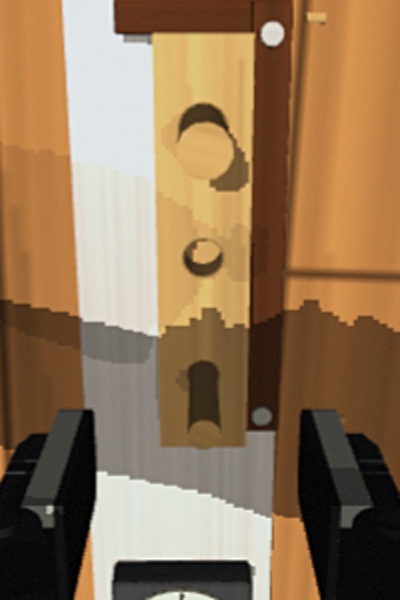

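```bash
python3 - <<'E'
from lean import *
p,im=shot('wrist')
cv2.imwrite('pics/c2.png',cv2.resize(im[60:300,290:330],None,fx=2.5,fy=2.5,interpolation=cv2.INTER_NEAREST))
a=.036
def J(X): d=X[:,:2]-[.6213,-.0325]; return (np.c_[d[:,0]*np.cos(a)+d[:,1]*np.sin(a),-d[:,0]*np.sin(a)+d[:,1]*np.cos(a)]*1000).round(1)
# scan rows: far edge of rail: the pale->dark transition, near edge: bed->pale
for y in (85,95,160,200,230,245,260,270):
    row=im[y].astype(int); 
    sat=row[:,2]-row[:,0]
    print(y,[tuple(row[x]) for x in range(308,320)])
E
```

```text
85 [(np.int64(109), np.int64(182), np.int64(224)), (np.int64(111), np.int64(182), np.int64(223)), (np.int64(111), np.int64(182), np.int64(224)), (np.int64(111), np.int64(183), np.int64(223)), (np.int64(110), np.int64(184), np.int64(222)), (np.int64(111), np.int64(185), np.int64(223)), (np.int64(112), np.int64(186), np.int64(224)), (np.int64(113), np.int64(188), np.int64(227)), (np.int64(97), np.int64(167), np.int64(207)), (np.int64(49), np.int64(92), np.int64(128)), (np.int64(26), np.int64(50), np.int64(95)), (np.int64(27), np.int64(51), np.int64(97))]
95 [(np.int64(106), np.int64(177), np.int64(222)), (np.int64(100), np.int64(169), np.int64(214)), (np.int64(96), np.int64(162), np.int64(208)), (np.int64(100), np.int64(168), np.int64(212)), (np.int64(103), np.int64(176), np.int64(219)), (np.int64(110), np.int64(185), np.int64(224)), (np.int64(112), np.int64(186), np.int64(224)), (np.int64(112), np.int64(188), np.int64(228)), (np.int64(93), np.int64(157), np.int64(198)), (np.int64(34), np.int64(62), np.int64(98)), (np.int64(27), np.int64(48), np.int64(95)), (np.int64(29), np.int64(51),
[... 2578 characters left out ...]
nt64(25), np.int64(46)), (np.int64(15), np.int64(25), np.int64(45)), (np.int64(12), np.int64(23), np.int64(43)), (np.int64(13), np.int64(24), np.int64(44))]
270 [(np.int64(50), np.int64(87), np.int64(113)), (np.int64(48), np.int64(83), np.int64(110)), (np.int64(49), np.int64(85), np.int64(112)), (np.int64(53), np.int64(90), np.int64(118)), (np.int64(53), np.int64(90), np.int64(118)), (np.int64(34), np.int64(62), np.int64(88)), (np.int64(14), np.int64(25), np.int64(48)), (np.int64(15), np.int64(24), np.int64(43)), (np.int64(53), np.int64(62), np.int64(70)), (np.int64(94), np.int64(101), np.int64(103)), (np.int64(97), np.int64(104), np.int64(104)), (np.int64(99), np.int64(105), np.int64(107))]
```

```bash
python3 - <<'E'
from lean import *
p,im=shot('wrist')
cv2.imwrite('pics/c3.png',cv2.resize(im[190:290,260:360],None,fx=6,fy=6,interpolation=cv2.INTER_NEAREST))
E
```

```text
(no output)
```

View pics/c3.png

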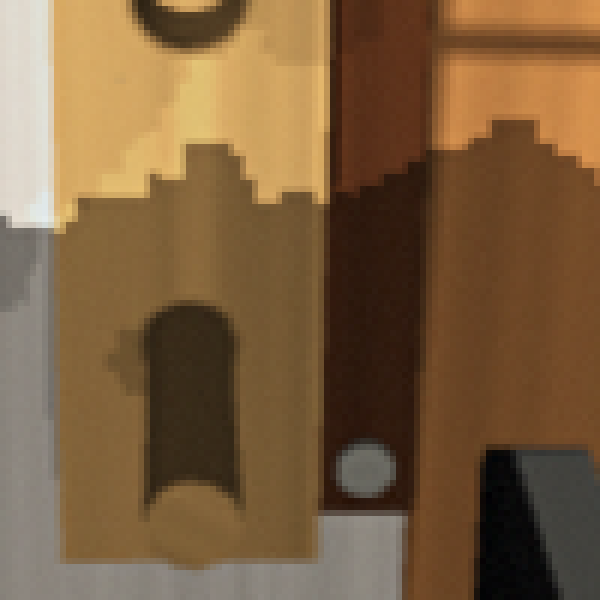

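```bash
python3 - <<'E'
from lean import *
p,im=shot('wrist')
a=.036
def J(X): d=X[:,:2]-[.6213,-.0325]; return (np.c_[d[:,0]*np.cos(a)+d[:,1]*np.sin(a),-d[:,0]*np.sin(a)+d[:,1]*np.cos(a)]*1000).round(1)
print(J(plane(p,[(316.6,85),(316.4,95),(315.3,160),(314.3,200),(313.7,230),(313.3,260),(313.0,270)],.04)))
E_=[]
for y in (85,110,140,160,180):
    r=im[y,255:290].astype(int); s=r[:,2]-r[:,0]; E_.append((255+np.nonzero(s>60)[0][0]-.5,y))
print(E_,J(plane(p,E_,.04)))
# outer fence edge
E_=[]
for y in (85,110,140,160,180,200):
    r=im[y,320:345].astype(int).max(1); E_.append((320+np.nonzero(r>130)[0][0]-.5,y))
print(E_,J(plane(p,E_,.024)))
E
```

```text
[[ 21.1  92.2]
 [ 21.1  84. ]
 [ 21.6  26.8]
 [ 21.5 -11.7]
 [ 21.6 -42.4]
 [ 22.  -74.7]
 [ 21.9 -85.9]]
[(np.float64(266.5), 85), (np.float64(266.5), 110), (np.float64(267.5), 140), (np.float64(267.5), 160), (np.float64(267.5), 180)] [[-22.2  92.2]
 [-22.5  71.3]
 [-22.1  45. ]
 [-22.4  26.7]
 [-22.7   7.8]]
[(np.float64(334.5), 85), (np.float64(333.5), 110), (np.float64(333.5), 140), (np.float64(335.5), 160), (np.float64(334.5), 180), (np.float64(332.5), 200)] [[ 38.5  92.2]
 [ 38.4  70.3]
 [ 39.5  42.8]
 [ 42.2  23.7]
 [ 42.    3.9]
 [ 40.9 -16.6]]
```

```bash
python3 - <<'E'
from lean import *
p,im=shot('scene');cv2.imwrite('pics/sc11.png',cv2.resize(im[100:310,100:470],None,fx=2.1,fy=2.1,interpolation=cv2.INTER_CUBIC))
p,im=shot('side');cv2.imwrite('pics/si11.png',cv2.resize(im[170:360,200:360],None,fx=3.1,fy=3.1,interpolation=cv2.INTER_CUBIC))
E
```

View pics/sc11.png

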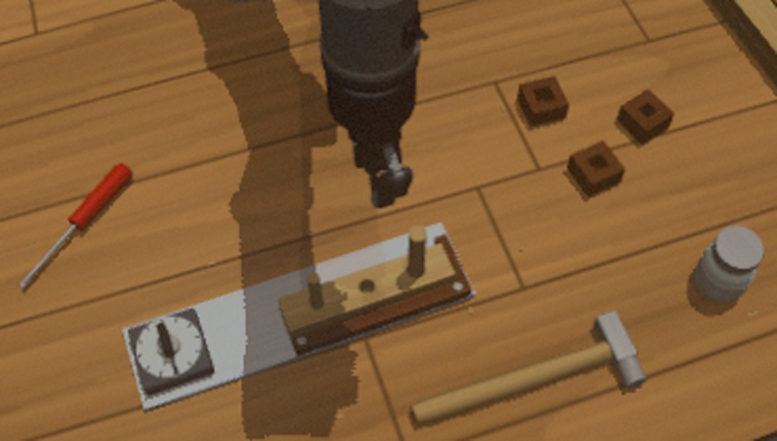

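View pics/si11.png

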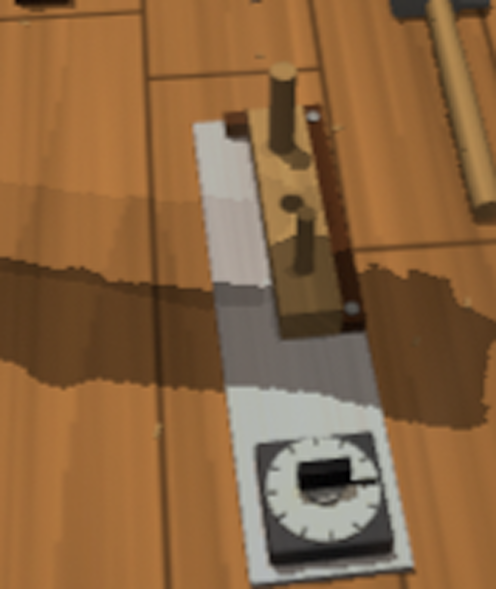

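The final views show the rail in its corner, both dowels standing in their bores, the pointer at the broad mark, and the hammer, jar and screwdriver untouched. The robot is clear of everything, so I'm handing in.

```bash
python3 -c "
from bench import r
print(r.hand_in())"
```

```text
the job is handed in; nothing more can be done
None
```

The job is handed in. The rail is seated, the gauge is zeroed, and both dowels present are fully home. They were the thick and the thin; the middle one was absent.

**Rail:** I laid it in the jig with its widest bore at the end stop and pushed it against the far fence and then the left end stop. The force rose at each stop without further movement.

**Gauge:** I turned the knob from about 2.08 rad to zero. I measured about 0.004 to 0.006 rad right after releasing it. The later pictures show the pointer still at the broad mark, but I did not measure it again.

**Dowels:** I leaned each one in its stand's socket, thick first, then entered the low edge, straightened it and slid it down to the bore's bottom.
- **Thick:** the lean measured about 9 to 10 degrees, and it bottomed at about 14 N.
- **Thin:** the lean first measured about 7 degrees, so I put it back in its socket and leaned it again to about 10 to 11 degrees. It bottomed at about 27 N.

**One check failed and was mended:** after the thin dowel went in, the rail's right end stood about 4 mm off the fence. I pushed the rail home again at about 13 N against the fence. A second push from its right end stopped at the same spot as before.

**Last checks:** no gap shows at the fence, and the rail lies within about 0.005 rad of the jig's direction. The last picture-based readings of the rail's edge were about 1 mm or less short of nominal, within the cameras' 2 mm accuracy. Nothing else on the bench looked moved. The job took about 75 of the 210 s.

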